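# Bring the dessert tub down on the hand lift, pack it and close it

### The job

Lift the red pawl of the tub lift and keep it lifted while the crank turns back slowly under the load until the tub is fully down, then let the pawl drop back onto its wheel. After that, put every dessert pot from the turntable into the tub, and last put the lid on the tub and press it down until it is seated level on all sides. Leave the bottle, bowl, tissue box and tape dispenser where they are.

Things in the scene. Friction and masses are not known exactly. Their poses are not given: they have to be found in the camera images.
- lift (a joint): height of the tub carriage above its lowest position, m: 0 = fully down on its stops, up to 0.17. The aluminium carriage (about 1 kg, hidden variation) slides on a 32 mm square mast, geared to the crank (1 turn = 100 mm of lift), and carries the tub. With the pawl clear of the ratchet wheel it sinks by itself at 7 to 13 mm/s, slowed by a built-in brake. With the pawl down it is held at one of the wheel's teeth, every 10 mm of lift, and cannot be pushed down.
- pawl (a joint): angle of the red pawl, rad: 0 = down between the teeth of the ratchet wheel, positive = lifted; it is clear of the teeth above 0.2, its stop is at 0.6. A spring and its weight push it back down as soon as it is let go (lifting at the knob takes 2 to 5 N).
- pawl_knob (a point): centre of the pawl's red grip, a lying cylinder 20 mm in diameter and 34 mm long, about 210 mm above the table, on a 10 mm upright stem that rises from the pawl. The cylinder lies along this frame's x axis, which is also the pawl's turning axis: best pinched from above on its two flat ends, and moved in an arc about pawl_pivot. When the pawl is down, the knob is 50 mm towards +y of the pawl_pivot frame and 45 mm above the pivot.
- pawl_pivot (a point): fixed point on the pawl's turning axis (x axis of this frame, horizontal; z up; axes are those of the lift's frame). The pawl is lifted by turning it about +x (right hand rule): the knob moves up and towards -y of this frame.
- tub_in (a point): centre of the inner floor of the round green tub on the carriage: inner radius 64 mm, inner depth 52 mm, wall 4 mm; it rises and sinks with the carriage; floor 32 mm above the table when fully down. The mast (32 mm square, 410 mm high) stands 165 mm from here towards +x of this frame; the winch with wheel, pawl and crank stands 200 mm towards -y.
- tub_rim (a point): centre of the tub's mouth, level with its rim, z up. Just outside the rim four black rubber seal pads (7 by 14 mm, at +x, -x, +y and -y of this frame, 72 mm from the centre) stand 7 mm above it; they give way when pushed down with about 2.5 N each (10 N together) and then stay down, 1 mm above the rim.
- turntable_top (a point): centre of the turntable's wooden disc, on its top face, 36 mm above the table; disc 230 mm in diameter and 12 mm thick; it spins freely at the lightest touch. A small amber jar (28 mm diameter, 44 mm high) stands in its middle and may be left there.
- pot0_mid (a point): middle (half-way up) of a yellow dessert pot with a white top: a cylinder 36 mm in diameter, 32 mm high, 40 g, standing on the turntable at the start, z up. 2 to 4 of the pots are there; the others are absent.
- pot1_mid (a point): middle (half-way up) of a yellow dessert pot with a white top: a cylinder 36 mm in diameter, 32 mm high, 40 g, standing on the turntable at the start, z up. 2 to 4 of the pots are there; the others are absent.
- pot2_mid (a point): middle (half-way up) of a yellow dessert pot with a white top: a cylinder 36 mm in diameter, 32 mm high, 40 g, standing on the turntable at the start, z up. 2 to 4 of the pots are there; the others are absent.
- pot3_mid (a point): middle (half-way up) of a yellow dessert pot with a white top: a cylinder 36 mm in diameter, 32 mm high, 40 g, standing on the turntable at the start, z up. 2 to 4 of the pots are there; the others are absent.
- lid_knob (a point): middle of the upper part of the white knob on the loose green lid, lying flat on the table at the start, z up. Knob: 26 mm in diameter, from 22 mm below to 14 mm above this point. Below the knob is the lid's flange, 154 mm in diameter, 4 mm thick, and below that a plug 12 mm deep, 121 mm in diameter, tapering to 108 mm, which fits into the tub's mouth. Lid mass 120 g.
- lid_seat (a point): centre of the underside of the lid's flange (the face that comes to rest on the tub's seal pads), 26 mm below lid_knob, z up. When the lid is merely laid on the tub it is 7 mm above tub_rim; pressed home it is 1 mm above it.
- bottle: clear water bottle, 60 mm in diameter, 150 mm high, origin at its foot; a bystander, leave it
- bowl: small orange bowl, 100 mm in diameter, 45 mm high, origin at its foot; a bystander, leave it
- tissue: lilac tissue box, 110 by 220 by 60 mm, origin under its centre; a bystander, leave it
- taper: red tape dispenser, 130 by 45 mm, 72 mm high, origin under its centre; a bystander, leave it

How it is judged:
On the way, in this order (a step that is already met when the one before it is completed fails the run):
1. the tub is fully down (within 4 mm) and the pawl is back down on its wheel (value of joint lift below 0.004 m and value of joint pawl below 0.08 rad), for 0.2 s.
2. every pot that is present is in the tub (horizontal distance between each of pot0_mid, pot1_mid, pot2_mid, pot3_mid and tub_in below 0.055 m and z of pot0_mid in the frame of tub_in between 0 and 0.034 m and z of pot1_mid in the frame of tub_in between 0 and 0.034 m and z of pot2_mid in the frame of tub_in between 0 and 0.034 m and z of pot3_mid in the frame of tub_in between 0 and 0.034 m), for 0.2 s.
3. the lid is on the tub, pressed home and level (horizontal distance between lid_seat and tub_rim below 0.008 m and z of lid_seat in the frame of tub_rim between -0.003 and 0.004 m and angle between lid_seat's own z axis and vertical below 0.03 rad), for 0.2 s.
At the end, for the whole second after the job is handed in: Tub fully down (under 4 mm), pawl down (under 0.08 rad); every pot present inside the tub (centre within 55 mm of its axis, 0 to 34 mm above its floor); lid centred within 8 mm, flange at most 4 mm above the rim, level within 0.03 rad, at rest (all of step 1 and all of step 2 and all of step 3 and linear speed of lid below 0.02 m/s); the robot touches nothing.
It fails at once if a bystander (bottle, bowl, tissue box, tape dispenser) is moved more than 50 mm or knocked over (distance of any of bottle, bowl, tissue, taper from where it was at the start of the episode above 0.05 m or angle between any of bottle, bowl, tissue, taper's own z axis and vertical above 0.6 rad).
It fails at once if the lift comes down fast (over 80 mm/s) instead of slowly (velocity of joint lift below -0.08 m/s).
Of pot0, pot1, pot2, pot3 only 2 to 4 are there at a start; the rules pass over those that are not, and their reading is None.
At some moment in a run one of pot0, pot1, pot2, pot3 may be knocked a few centimetres aside while the robot is not near it.
Once in a run the grip may slacken for a moment while it holds something.
It also fails if it takes over 210 s, if anything falls off the work surface, if the arm or the gripper's body presses on something with over 40 N, if the wrist force passes 120 N, or if a joint passes its speed limit or range.

### The arm

A 6-joint arm with a two-finger parallel gripper is mounted at the origin on the work surface. World frame = base frame: x ahead of the robot, y to its left, z up, the work surface at z = 0. Lengths are in m, angles in rad, forces in N, time in s.
With the tool pointing down it reaches from about 0.225 to 0.875 m from the base axis. Payload 3.4 kg.
Tool frame: the origin (TCP) lies at the very end of the fingers, on their centre line; the grasp point (between the pads) lies 19 mm behind it (manip.hold_point_z is the distance from the TCP to the grasp point, in m); z points along the fingers, x is the direction in which the jaws open and shut, and the axes are right-handed (so a half turn about z gives the same grasp; the last joint's range is limited). The gripper opens to 85 mm and grips with 20 to 120 N. Pads are 22 mm wide; open, the fingers measure 114 mm over their backs; the gripper's body (76 mm by 85 mm) begins 54 mm behind the grasp point. The pads swing forward as they close: fully open they stand 13 mm farther back than shut.
Start: joints at [1.179, 0.276, 1.505, -0, 1.361, -0.121], TCP at [0.154, 0.554, 0.231] pointing down, gripper open.
Joint ranges: [-2.89, 2.89], [-0.75, 2.08], [0.22, 2.7], [-1.18, 4.32], [0.11, 2.71], [-2.7, 2.7]. Speed limits (rad/s): [2.57, 2.57, 3.14, 3.14, 3.14, 3.14].

### API

Orientations are given as a unit quaternion [w, x, y, z].
In Python, from rig import telemetry, cams, manip, finder gives the robot as it stands. The module is installed in compiled form; this text tells all that it offers.
- The arm moves only by the tool carry_out, never from a script. Its argument "rows" is a list that holds one entry, the list of rows, each a list of 5 numbers: the gripper's target within -1 to 1 (fully open at 1, half-way at 0, shut at -1), then the shift along the world's x, y, z in cm, then the turn about the world's z in rad. A call has 1 to 12 rows; each row shifts and turns the commanded pose from where the row before left it; what a row does not reach is not made up. A row lasts 1/10 s, in which the tool goes at most 50 mm and 8.59 degrees, less where a joint would pass 70% of its speed; a pose out of reach is approached as far as the arm can. A call with a gripper value outside its range is refused whole. The fingers move at their own pace and stop on an object; "force" is the grip in N (left out, the last holds). Time passes only in rows, so rows that do not move let the fingers close. It gives the time, the measured TCP pose, the force and the opening at its end, in the units of the state.
- telemetry.get_state(): the state, without advancing time (a new reading comes with each control period).
- cams.get_image(name): name is "side" or "top"; returns a dict with "image" (420x560x3 uint8, red, green, blue), "camera_matrix" (3x3 intrinsics, pixels), "eye" and "attitude" of the camera in the world. Camera axes: x right, y down, z forward; pixel columns grow to the right and rows downward; lengths in m; the calibration is good to about 2 mm. A picture is of the moment at which its call begins. There is no depth.
- manip.sign_off(): hands the job in, once; it reports no verdict.
Trained networks look in a picture, given as the dict that the camera call returned (one of the last four; its "shot" number tells which), for a name from the list of things; names that differ only in an ending like _2 or _b are one class to them, and where a whole thing is asked for, a point or a joint stands for the part that bears it (a point fixed in the world has none). Each returns a list of dicts, best first, with "confidence" (0 to 1); they miss things now and then, are a little off and sometimes report something else, mostly with a low value. They report only what shows in the picture. A call takes as long as a camera call.
- finder.boxes_of(picture, thing): "xy" ([column, row] in pixels, amid what is visible of it).
The state is a dict: "clock": time; "qpos": joint angles; "qd": joint speeds; "effort": joint torques, N m; "position": TCP position; "ee_rot": TCP orientation; "contact_force": force on the tool from outside, world axes, zero at the start; "moment": the same for the moment, N m; "width": finger opening in m.
Only numpy, scipy, OpenCV 4.12 (cv2) and the standard library are available. Lean on these libraries where they do the work, as an engineer would, in place of code of your own. Each camera call takes 0.05 s, during which the arm holds its last target.

## Working session

There is one attempt and no reset: what is moved stays moved. The work goes in short steps, Python scripts to look and compute and a tool call to move; the robot and the scene stay as the last step left them, time stands still between calls to the robot, and variables do not carry over. Pictures are saved under pics/ and viewed, and the job is handed in when it is done.

Besides the shell and the picture viewer there is one more tool, called after "Call:" by a JSON object that holds its "api" and its "payload", one argument or row to a line. carry_out: Moves the arm, as the interface text tells. Its arguments: {"type":"object","properties":{"rows":{"type":"array","items":{"type":"array","items":{"type":"array","items":{"type":"number"}}}},"force":{"type":"number"}},"required":["rows"]}

```bash
mkdir -p pics
cat > h.py <<'E'
import numpy as np, cv2
from rig import telemetry, cams, manip, finder
from scipy.spatial.transform import Rotation as R
def att(a):
    a=np.array(a,float)
    if a.shape==(3,3): return a
    return R.from_quat([a[1],a[2],a[3],a[0]]).as_matrix()
def ray(p,uv):
    K=np.array(p['camera_matrix']); d=att(p['attitude'])@np.linalg.inv(K)@np.array([uv[0],uv[1],1.])
    return np.array(p['eye']),d/np.linalg.norm(d)
def onz(p,uv,z):
    e,d=ray(p,uv); return e+d*(z-e[2])/d[2]
def proj(p,X):
    c=att(p['attitude']).T@(np.array(X)-np.array(p['eye'])); q=np.array(p['camera_matrix'])@c; return q[:2]/q[2]
def tri(l):
    A=np.zeros((3,3));b=np.zeros(3)
    for p,uv in l:
        e,d=ray(p,uv);M=np.eye(3)-np.outer(d,d);A+=M;b+=M@e
    return np.linalg.solve(A,b)
def save(p,n,crop=None,s=1):
    im=p['image'][:,:,::-1]
    if crop: im=im[crop[1]:crop[3],crop[0]:crop[2]]
    if s!=1: im=cv2.resize(im,None,fx=s,fy=s,interpolation=cv2.INTER_CUBIC)
    cv2.imwrite('pics/'+n+'.png',im)
E
python3 - <<'E'
from h import *
s=telemetry.get_state();print(s)
for n in('top','side'):
    p=cams.get_image(n);save(p,n+'0');print(n,p['camera_matrix'],p['eye'],p['attitude'])
    for t in['pawl_knob','pawl_pivot','tub_rim','tub_in','turntable_top','pot0_mid','lid_knob','bottle','bowl','tissue','taper','lift']:
        try:
            r=finder.boxes_of(p,t);print(t,[(np.round(q['xy']),round(q['confidence'],2)) for q in r][:5])
        except Exception as e:print(t,e)
E
```

```text
{'clock': 0.0, 'qpos': array([ 1.17899914e+00,  2.76582016e-01,  1.50613096e+00, -9.51052596e-06,
        1.36070080e+00, -1.21002108e-01]), 'qd': array([-0.00017981, -0.00158588,  0.0015994 , -0.00053419,  0.00188405,
        0.00087807]), 'effort': array([-8.93378165e-04, -4.16764712e+01, -2.45806038e+01, -1.85744502e-04,
        1.12394782e-02, -1.95961366e-05]), 'position': array([0.1536171 , 0.55355047, 0.23044798]), 'ee_rot': array([ 4.63547202e-04,  7.96082487e-01,  6.05187446e-01, -7.83754289e-04]), 'contact_force': array([ 0.17628641, -0.44901756, -0.00456247]), 'moment': array([ 0.01974241, -0.02904155,  0.01211891]), 'width': 0.08598464394234587}
top [[436.6800447    0.         277.53733237]
 [  0.         436.6800447  214.62116869]
 [  0.           0.           1.        ]] [3.02448698e-01 8.11822545e-04 1.26456244e+00] [ 0.07982758 -0.68060779  0.72379652 -0.08074154]
pawl_knob [(array([404., 211.]), 0.54)]
pawl_pivot [(array([340., 213.]), 0.9)]
tub_rim []
tub_in [(array([312., 222.]), 0.61), (array([145., 250.]), 0.19)]
turntable_top [(array([228., 245.]), 0.57)]
pot0_
[... 287 characters left out ...]
[[386.48818217   0.         276.97310061]
 [  0.         386.48818217 205.93129219]
 [  0.           0.           1.        ]] [0.211493   0.55101813 0.68763479] [ 0.11131849 -0.24973182  0.8691209  -0.4121542 ]
pawl_knob []
pawl_pivot [(array([297., 193.]), 0.75), (array([340., 132.]), 0.65)]
tub_rim [(array([303., 176.]), 0.95)]
tub_in [(array([303., 178.]), 0.63)]
turntable_top [(array([249., 303.]), 0.74)]
pot0_mid [(array([277., 307.]), 0.48)]
lid_knob [(array([178., 389.]), 0.61)]
bottle [(array([181., 218.]), 0.74)]
bowl [(array([301., 394.]), 0.79), (array([272., 276.]), 0.38)]
tissue [(array([134., 277.]), 0.85)]
taper [(array([411., 236.]), 0.61)]
lift [(array([303., 178.]), 0.86)]
```

View pics/top0.png

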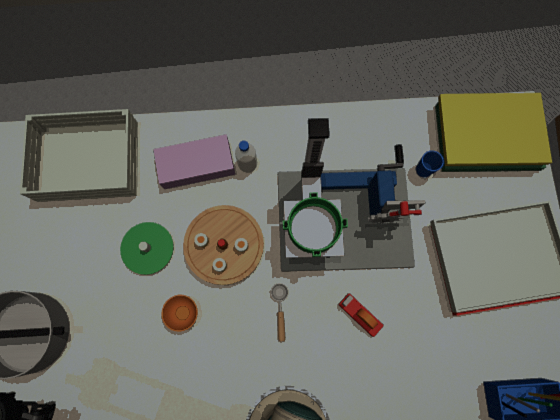

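View pics/side0.png

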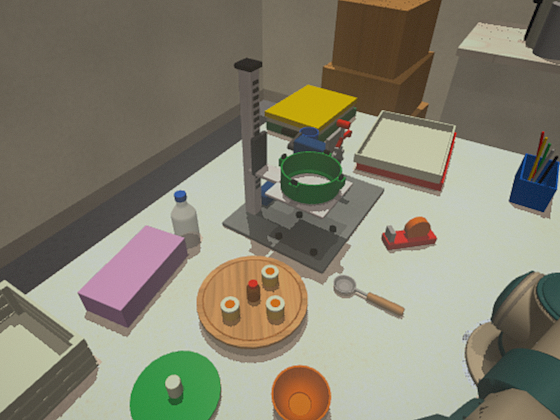

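Run:
```python
from h import *
p=cams.get_image('top');save(p,'topz',(270,110,430,280),4.5 if 0 else 3.5)
q=cams.get_image('side');save(q,'sidez',(230,50,400,270),2.7)
# pots
def circ(p,uv,z): return onz(p,uv,z)
for uv in [(201,240),(241,245),(219,266)]: print('pot',onz(p,uv,.068))
for uv in [(230,303),(270,271),(275,303)]: print('pots',onz(q,uv,.068))
print('tt',onz(p,(223.5,245),.036)); 
print('lidtri',tri([(p,(144,246)),(q,(173,382))]))
print('knobtri',tri([(p,(404,208)),(q,(345,131))]))
print('tubrim',tri([(p,(314,223)),(q,(311,170))]))
for n,a,z in [('bottle',(246,157),.1),('bowl',(181,313),.04),('taper',(360,315),.03)]: print(n,onz(p,a,z))
```

```text
pot [0.52034131 0.2073395  0.068     ]
pot [0.49945916 0.09696114 0.068     ]
pot [0.44509154 0.15959815 0.068     ]
pots [0.52228345 0.20616842 0.068     ]
pots [0.50045328 0.09687691 0.068     ]
pots [0.44884572 0.15983027 0.068     ]
tt [0.50780036 0.14923412 0.036     ]
lidtri [0.51736857 0.37244964 0.04562739]
knobtri [ 0.542508   -0.32994224  0.19048141]
tubrim [ 0.51885891 -0.09756523  0.20540101]
bottle [0.74426964 0.06974875 0.1       ]
bowl [0.32618741 0.27122071 0.04      ]
taper [ 0.29099404 -0.21890205  0.03      ]
```

View pics/topz.png

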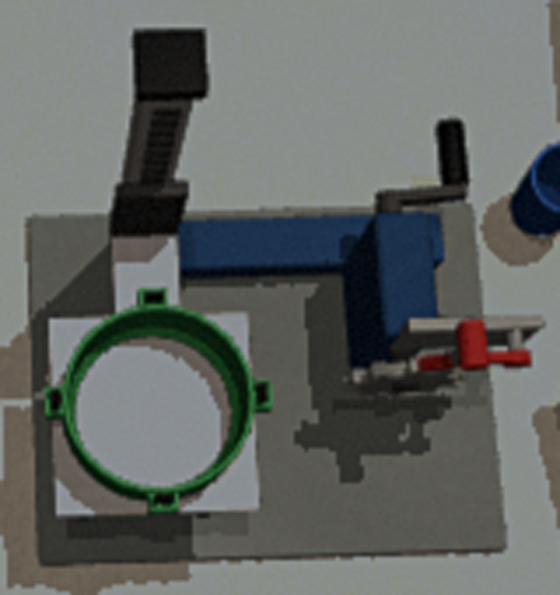

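View pics/sidez.png

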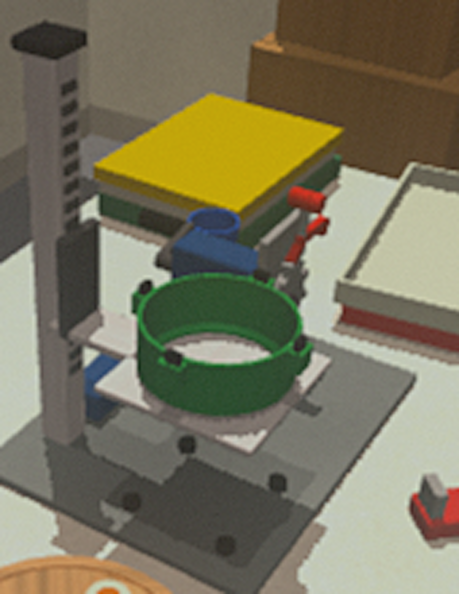

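Run:
```python
from h import *
p=cams.get_image('top');q=cams.get_image('side')
save(p,'tk',(370,180,440,235),10);save(q,'sk',(315,105,370,170),9)
P=lambda a:(270+a[0]/3.5,110+a[1]/3.5); Q=lambda a:(230+a[0]/2.7,50+a[1]/2.7)
print('knob',tri([(p,P((472,345))),(q,Q((305,198)))]), onz(p,P((472,345)),.21),onz(q,Q((305,198)),.21))
print('plate L',tri([(p,P((412,322))),(q,Q((262,242)))]))
print('plate R',tri([(p,P((543,322))),(q,Q((310,205)))]))
# rim pads in top view
pads=dict(px=(154,297),mx=(165,498),py=(57,401),my=(263,396))
for z in(.19,.2,.21):
  print(z,{k:np.round(onz(p,P(v),z),4)[:2] for k,v in pads.items()})
sp=dict(px=(147,287),py=(173,357),mx=(301,345))
for k in sp: print(k,tri([(p,P(pads[k])),(q,Q(sp[k]))]))
# base plate corners on table
for c in [(27,217),(473,207),(507,548),(42,565)]: print('base',onz(p,P(c),.008))
print('mast base', onz(p,P((148,232)),.0))
```

```text
knob [ 0.54170958 -0.32302855  0.214411  ] [ 0.54226378 -0.32450493  0.21      ] [ 0.54526822 -0.33114888  0.21      ]
plate L [ 0.57067882 -0.2948027   0.17089662]
plate R [ 0.56344144 -0.3913253   0.1711494 ]
0.19 {'px': array([ 0.597 , -0.1043]), 'mx': array([ 0.4495, -0.1003]), 'py': array([ 0.5242, -0.0286]), 'my': array([ 0.5187, -0.1764])}
0.2 {'px': array([ 0.5943, -0.1033]), 'mx': array([ 0.4482, -0.0993]), 'py': array([ 0.5221, -0.0284]), 'my': array([ 0.5166, -0.1748])}
0.21 {'px': array([ 0.5915, -0.1023]), 'mx': array([ 0.4468, -0.0984]), 'py': array([ 0.52  , -0.0281]), 'my': array([ 0.5146, -0.1731])}
px [ 0.58948363 -0.10221147  0.21420525]
py [ 0.51987553 -0.02780423  0.21331915]
mx [ 0.44550939 -0.09853468  0.21152984]
base [ 0.72518562 -0.01836051  0.008     ]
base [ 0.71009323 -0.40317605  0.008     ]
base [ 0.41605701 -0.39376007  0.008     ]
base [ 0.42558706 -0.0123939   0.008     ]
mast base [ 7.07678613e-01 -1.22292659e-01 -2.22044605e-16]
```

View pics/tk.png

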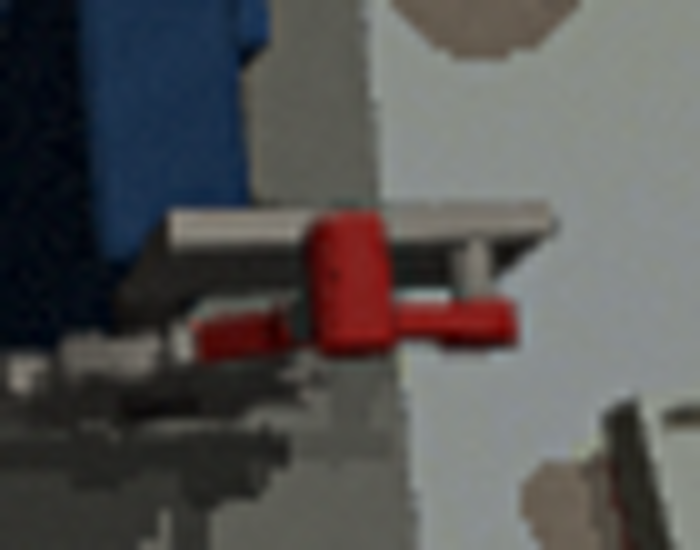

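View pics/sk.png

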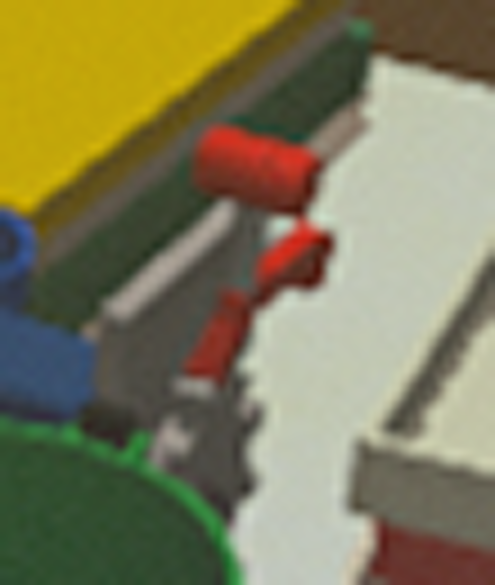

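Run:
```python
from h import *
p=cams.get_image('top');q=cams.get_image('side')
print(tri([(p,(405,208.2)),(q,(343.7,123.7))]),onz(p,(405,208.2),.21),onz(q,(343.7,123.7),.21))
print(proj(p,[.543,-.327,.21]),proj(q,[.543,-.327,.21]))
```

```text
[ 0.54149601 -0.32420009  0.21328958] [ 0.54318587 -0.32497836  0.21      ] [ 0.54278167 -0.33031954  0.21      ]
[405.82017932 208.22337029] [343.10375455 124.17725996]
```

Call:
{"api": "carry_out", "payload": {
  "rows": [
    [[1,1.6,-3.6,0.6,-0.13],[1,1.6,-3.6,0.6,-0.13],[1,1.6,-3.6,0.6,-0.13],[1,1.6,-3.6,0.6,-0.13],[1,1.6,-3.6,0.6,-0.13],[1,1.6,-3.6,0.6,-0.13],[1,1.6,-3.6,0.6,-0.13],[1,1.6,-3.6,0.6,-0.13],[1,1.6,-3.6,0.6,-0.13],[1,1.6,-3.6,0.6,-0.13],[1,1.6,-3.6,0.6,0],[1,1.6,-3.6,0.6,0]]
  ],
  "force": 40
}}

```text
clock: 2.8
position: [0.3461, 0.1206, 0.3039]
ee_rot: [-0.0, 1.0, 0.0, 0.001]
contact_force: [0.6, 0.9, -0.5]
width: 0.0857
```

Call:
{"api": "carry_out", "payload": {
  "rows": [
    [[1,1.8,-4.0,0,-0.03],[1,1.8,-4.0,0,0],[1,1.8,-4.0,0,0],[1,1.8,-4.0,0,0],[1,1.8,-4.0,0,0],[1,1.8,-4.0,0,0],[1,1.8,-4.0,0,0],[1,1.8,-4.0,0,0],[1,1.8,-4.0,0,0],[1,1.8,-4.0,0,0],[1,1.7,-4.7,0,0],[0.2,0,0,0,0]]
  ]
}}

```text
clock: 4.0
position: [0.5443, -0.3311, 0.301]
ee_rot: [0.001, 1.0, -0.017, -0.0]
contact_force: [-0.9, 1.0, -0.4]
width: 0.0734
```

Run:
```python
from h import *
s=telemetry.get_state();print(s['position'],s['width'],s['contact_force'],s['qpos'])
p=cams.get_image('top');q=cams.get_image('side')
save(p,'t1');save(q,'s1',(230,30,430,230),3)
print(proj(q,s['position']))
```

```text
[ 0.54429197 -0.33109663  0.30096214] 0.07341558443768446 [-0.9319989   1.03301726 -0.37671195] [-0.65430362  0.34414197  1.23548644 -0.00234876  1.56091064 -0.61982903]
[347.73361219  90.25056952]
```

View pics/s1.png

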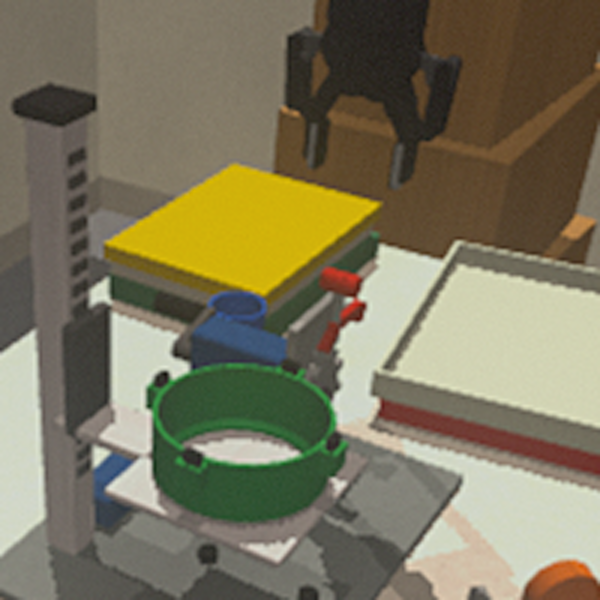

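Call:
{"api": "carry_out", "payload": {
  "rows": [
    [[0.3,-0.1,0.4,-2,0],[0.3,0,0,-2,0],[0.3,0,0,-2,0],[0.3,0,0,-2,0],[0.3,0,0,-2,0],[0.3,0,0,-0.9,0],[0.3,0,0,0,0],[0.3,0,0,0,0]]
  ]
}}

```text
clock: 4.9
position: [0.5422, -0.3205, 0.1955]
ee_rot: [0.0, 1.0, -0.015, 0.001]
contact_force: [-1.0, -0.7, -0.5]
width: 0.0556
```

Run:
```python
from h import *
s=telemetry.get_state();print(s['position'],s['width'],s['contact_force'],s['qpos'])
p=cams.get_image('top');q=cams.get_image('side')
save(p,'t2',(340,150,470,270),5);save(q,'s2',(300,70,400,170),6)
```

```text
[ 0.54216199 -0.3205422   0.19545271] 0.05562715197279456 [-0.97301158 -0.66290517 -0.49433334] [-6.44461593e-01  3.77586139e-01  1.44190241e+00  1.83255512e-04
  1.32058462e+00 -6.15113536e-01]
```

View pics/s2.png

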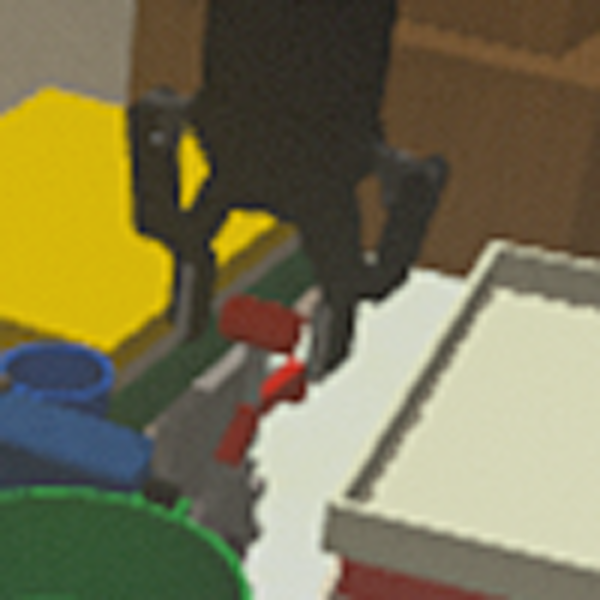

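View pics/t2.png

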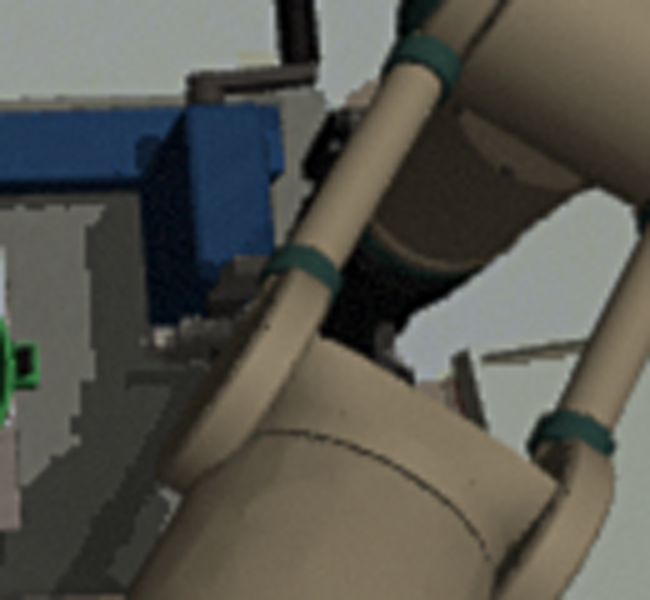

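Call:
{"api": "carry_out", "payload": {
  "rows": [
    [[0.3,0,-0.5,-0.3,0],[0.3,0,0,0,0],[-0.4,0,0,0,0],[-0.4,0,0,0,0],[-0.4,0,0,0,0],[-0.4,0,0,0,0],[-0.4,0,0,0,0],[-0.4,0,0,0,0]]
  ],
  "force": 40
}}

```text
clock: 5.8
position: [0.5419, -0.3261, 0.1915]
ee_rot: [0.0, 1.0, -0.015, 0.0]
contact_force: [0.0, -0.3, 1.7]
width: 0.0337
```

Run:
```python
from h import *
s=telemetry.get_state();print(s['position'],s['width'],s['contact_force'],s['moment'])
q=cams.get_image('side')
save(q,'s3',(300,70,400,170),6)
```

```text
[ 0.54190657 -0.32609342  0.19151532] 0.03370812826366619 [ 0.03247808 -0.32021666  1.72136715] [-0.1384946   0.06104502 -0.08722377]
```

View pics/s3.png

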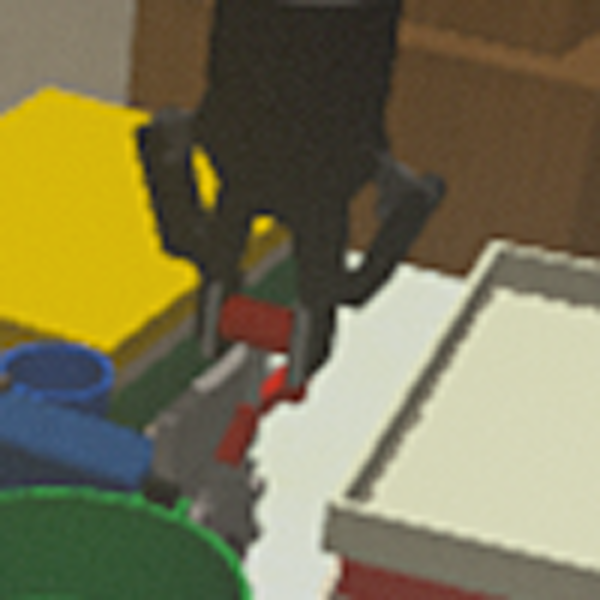

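Call:
{"api": "carry_out", "payload": {
  "rows": [
    [[-0.4,0,-0.24,0.24,0],[-0.4,0,-0.24,0.24,0],[-0.4,0,-0.26,0.21,0],[-0.4,0,-0.26,0.21,0],[-0.4,0,-0.28,0.19,0],[-0.4,-0.05,-0.28,0.19,0],[-0.4,0,-0.3,0.16,0],[-0.4,0,-0.3,0.16,0],[-0.4,0,0,0,0],[-0.4,0,0,0,0]]
  ]
}}

```text
clock: 6.85
position: [0.5411, -0.3479, 0.207]
ee_rot: [0.0, 1.0, -0.015, -0.0]
contact_force: [2.9, 0.1, -13.8]
width: 0.0331
```

Run:
```python
from h import *
s=telemetry.get_state();print(s['position'],s['width'],s['contact_force'],s['moment'])
q=cams.get_image('side')
save(q,'s4',(230,70,400,240),4)
```

```text
[ 0.54114871 -0.34793746  0.20696689] 0.03312090241287526 [  2.91465466   0.14004611 -13.78708899] [ 0.38115458 -0.47427056  0.01265796]
```

View pics/s4.png

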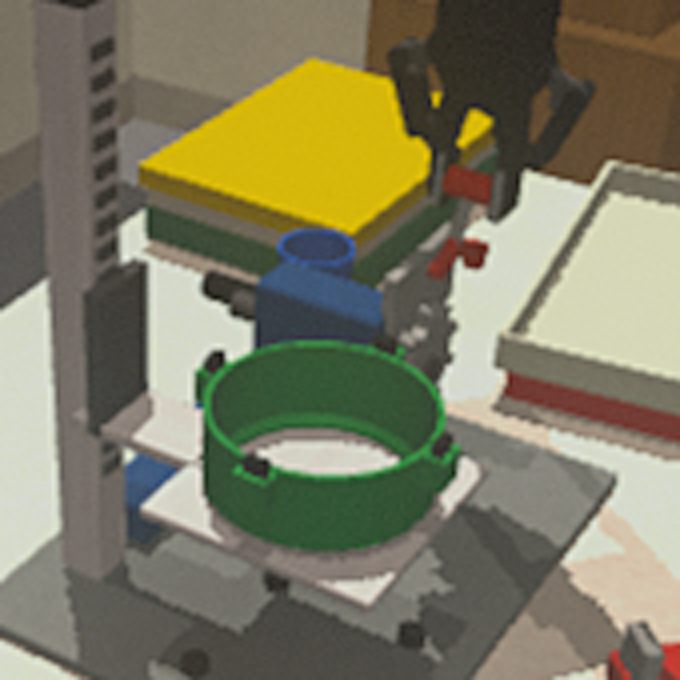

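Call:
{"api": "carry_out", "payload": {
  "rows": [
    [[-0.4,0,0,0,0],[-0.4,0,0,0,0],[-0.4,0,0,0,0],[-0.4,0,0,0,0],[-0.4,0,0,0,0],[-0.4,0,0,0,0],[-0.4,0,0,0,0],[-0.4,0,0,0,0],[-0.4,0,0,0,0],[-0.4,0,0,0,0],[-0.4,0,0,0,0],[-0.4,0,0,0,0]]
  ]
}}

```text
clock: 8.1
position: [0.5412, -0.3477, 0.207]
ee_rot: [0.0, 1.0, -0.015, -0.0]
contact_force: [2.9, -4.2, -20.3]
width: 0.0332
```

Run:
```python
from h import *
s=telemetry.get_state();print(s['position'],s['width'],s['contact_force'],s['moment'])
q=cams.get_image('side')
save(q,'s5',(230,70,400,240),4)
```

```text
[ 0.54117069 -0.34770404  0.20697804] 0.03317880798045832 [  2.85083415  -4.20877327 -20.28796323] [-0.31938436 -0.48587807  0.07526673]
```

View pics/s5.png

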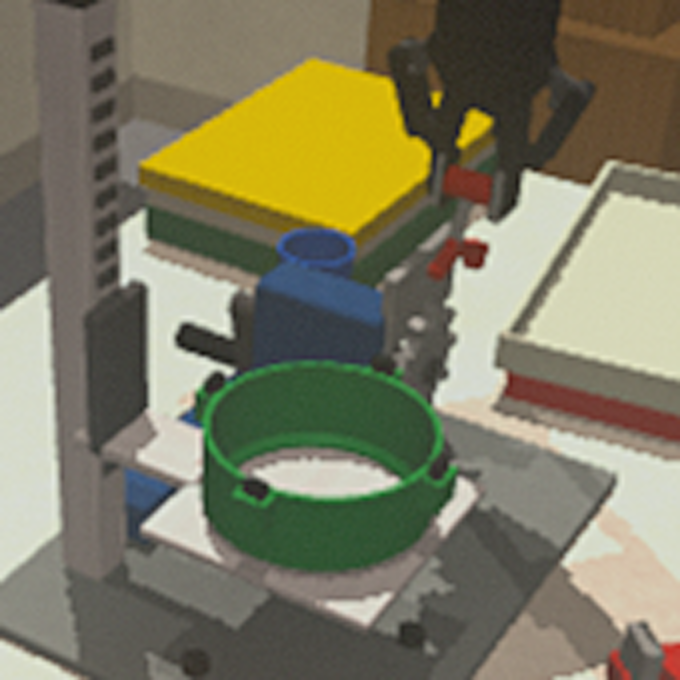

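Call:
{"api": "carry_out", "payload": {
  "rows": [
    [[-0.4,0,0,-0.15,0],[-0.4,0,0,0,0],[-0.4,0,0,0,0],[-0.4,0,0,0,0],[-0.4,0,0,0,0],[-0.4,0,0,0,0],[-0.4,0,0,0,0],[-0.4,0,0,0,0],[-0.4,0,0,0,0],[-0.4,0,0,0,0],[-0.4,0,0,0,0],[-0.4,0,0,0,0]]
  ]
}}

```text
clock: 9.35
position: [0.5413, -0.3473, 0.2066]
ee_rot: [0.0, 1.0, -0.015, 0.0]
contact_force: [-2.2, 1.7, -1.5]
width: 0.0333
```

Call:
{"api": "carry_out", "payload": {
  "rows": [
    [[-0.4,0,0,0,0],[-0.4,0,0,0,0],[-0.4,0,0,0,0],[-0.4,0,0,0,0],[-0.4,0,0,0,0],[-0.4,0,0,0,0],[-0.4,0,0,0,0],[-0.4,0,0,0,0],[-0.4,0,0,0,0],[-0.4,0,0,0,0],[-0.4,0,0,0,0],[-0.4,0,0,0,0]]
  ]
}}

```text
clock: 10.55
position: [0.5413, -0.3473, 0.2065]
ee_rot: [-0.0, 1.0, -0.015, 0.0]
contact_force: [-3.2, 2.6, 4.9]
width: 0.0329
```

Call:
{"api": "carry_out", "payload": {
  "rows": [
    [[-0.4,0,0,0,0],[-0.4,0,0,0,0],[-0.4,0,0,0,0],[-0.4,0,0,0,0],[-0.4,0,0,0,0],[-0.4,0,0,0,0],[-0.4,0,0,0,0],[-0.4,0,0,0,0],[-0.4,0,0,0,0],[-0.4,0,0,0,0],[-0.4,0,0,0,0],[-0.4,0,0,0,0]]
  ]
}}

```text
clock: 11.75
position: [0.5413, -0.3473, 0.2065]
ee_rot: [-0.0, 1.0, -0.015, 0.0]
contact_force: [-3.1, 3.5, 3.9]
width: 0.0334
```

Run:
```python
from h import *
s=telemetry.get_state();print(s['position'],s['width'],s['contact_force'],s['moment'])
q=cams.get_image('side')
save(q,'s6',(230,70,400,240),4)
```

```text
[ 0.54129106 -0.34727991  0.20654467] 0.03335322858426394 [-3.05966475  3.47004904  3.92946777] [ 0.73417154  0.73140805 -0.04433564]
```

View pics/s6.png

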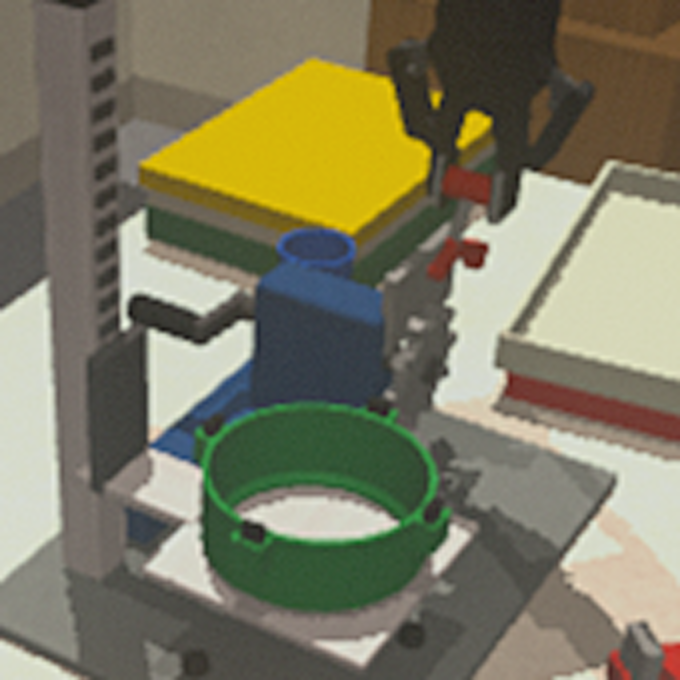

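Call:
{"api": "carry_out", "payload": {
  "rows": [
    [[-0.4,0,0,0,0],[-0.4,0,0,0,0],[-0.4,0,0,0,0],[-0.4,0,0,0,0],[-0.4,0,0,0,0],[-0.4,0,0,0,0],[-0.4,0,0,0,0],[-0.4,0,0,0,0],[-0.4,0,0,0,0],[-0.4,0,0,0,0],[-0.4,0,0,0,0],[-0.4,0,0,0,0]]
  ]
}}

```text
clock: 13.0
position: [0.5413, -0.3473, 0.2065]
ee_rot: [-0.0, 1.0, -0.015, 0.0]
contact_force: [-2.8, 4.2, 4.9]
width: 0.0334
```

Call:
{"api": "carry_out", "payload": {
  "rows": [
    [[-0.4,0,0,0,0],[-0.4,0,0,0,0],[-0.4,0,0,0,0],[-0.4,0,0,0,0],[-0.4,0,0,0,0],[-0.4,0,0,0,0],[-0.4,0,0,0,0],[-0.4,0,0,0,0],[-0.4,0,0,0,0],[-0.4,0,0,0,0],[-0.4,0,0,0,0],[-0.4,0,0,0,0]]
  ]
}}

```text
clock: 14.2
position: [0.5413, -0.3473, 0.2065]
ee_rot: [-0.0, 1.0, -0.015, 0.0]
contact_force: [-3.0, 4.0, 3.4]
width: 0.0334
```

Call:
{"api": "carry_out", "payload": {
  "rows": [
    [[-0.4,0,0,0,0],[-0.4,0,0,0,0],[-0.4,0,0,0,0],[-0.4,0,0,0,0],[-0.4,0,0,0,0],[-0.4,0,0,0,0],[-0.4,0,0,0,0],[-0.4,0,0,0,0],[-0.4,0,0,0,0],[-0.4,0,0,0,0],[-0.4,0,0,0,0],[-0.4,0,0,0,0]]
  ]
}}

```text
clock: 15.4
position: [0.5413, -0.3473, 0.2065]
ee_rot: [-0.0, 1.0, -0.015, 0.0]
contact_force: [-3.5, 3.5, 3.9]
width: 0.0334
```

Run:
```python
from h import *
s=telemetry.get_state();print(s['position'],s['width'],s['contact_force'],s['moment'])
q=cams.get_image('side')
save(q,'s7',(230,70,400,240),4)
```

```text
[ 0.54134046 -0.34727248  0.20652081] 0.03335770837455274 [-3.47888607  3.50219541  3.94038235] [ 0.66466541  0.80818696 -0.04942052]
```

View pics/s7.png

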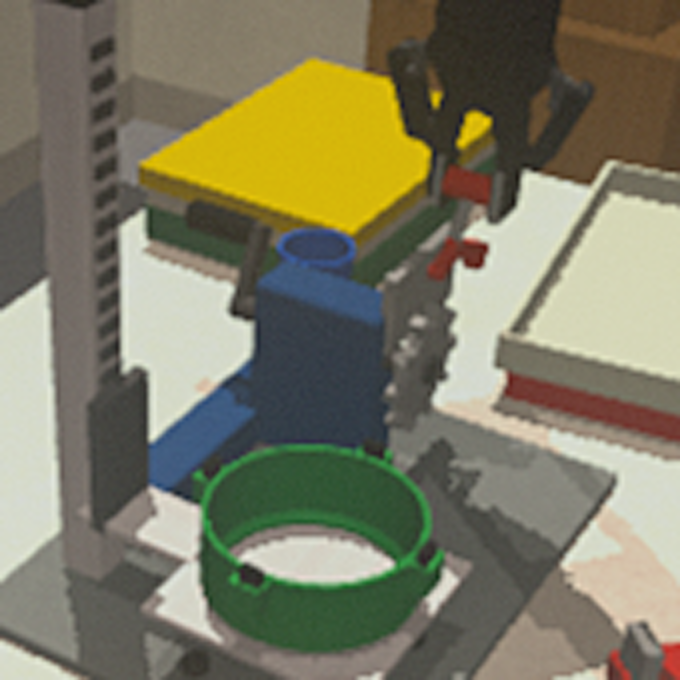

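Call:
{"api": "carry_out", "payload": {
  "rows": [
    [[-0.4,0,0,0,0],[-0.4,0,0,0,0],[-0.4,0,0,0,0],[-0.4,0,0,0,0],[-0.4,0,0,0,0],[-0.4,0,0,0,0],[-0.4,0,0,0,0],[-0.4,0,0,0,0],[-0.4,0,0,0,0],[-0.4,0,0,0,0],[-0.4,0,0,0,0],[-0.4,0,0,0,0]]
  ]
}}

```text
clock: 16.65
position: [0.5413, -0.3473, 0.2065]
ee_rot: [-0.0, 1.0, -0.015, 0.0]
contact_force: [-3.0, 3.7, 4.9]
width: 0.0331
```

Call:
{"api": "carry_out", "payload": {
  "rows": [
    [[-0.4,0,0,0,0],[-0.4,0,0,0,0],[-0.4,0,0,0,0],[-0.4,0,0,0,0],[-0.4,0,0,0,0],[-0.4,0,0,0,0],[-0.4,0,0,0,0],[-0.4,0,0,0,0],[-0.4,0,0,0,0],[-0.4,0,0,0,0],[-0.4,0,0,0,0],[-0.4,0,0,0,0]]
  ]
}}

```text
clock: 17.85
position: [0.5413, -0.3473, 0.2065]
ee_rot: [-0.0, 1.0, -0.015, 0.0]
contact_force: [-3.0, 3.9, 3.9]
width: 0.0335
```

Call:
{"api": "carry_out", "payload": {
  "rows": [
    [[-0.4,0,0,0,0],[-0.4,0,0,0,0],[-0.4,0,0,0,0],[-0.4,0,0,0,0],[-0.4,0,0,0,0],[-0.4,0,0,0,0],[-0.4,0,0,0,0],[-0.4,0,0,0,0],[-0.4,0,0,0,0],[-0.4,0,0,0,0],[-0.4,0,0,0,0],[-0.4,0,0,0,0]]
  ]
}}

```text
clock: 19.05
position: [0.5413, -0.3473, 0.2065]
ee_rot: [-0.0, 1.0, -0.015, 0.0]
contact_force: [-2.9, 4.1, 5.2]
width: 0.0332
```

Run:
```python
from h import *
s=telemetry.get_state();print(s['position'],s['width'],s['contact_force'],s['moment'])
q=cams.get_image('side')
save(q,'s8',(230,70,400,240),4)
print((proj(q,[.52,-.0278,.091])-[230,70])*4)
```

```text
[ 0.54132613 -0.34726792  0.20650921] 0.033248803824080804 [-2.9368853   4.06695455  5.1941542 ] [ 0.69969444  0.78483627 -0.03395454]
[248.38031989 622.40163006]
```

View pics/s8.png

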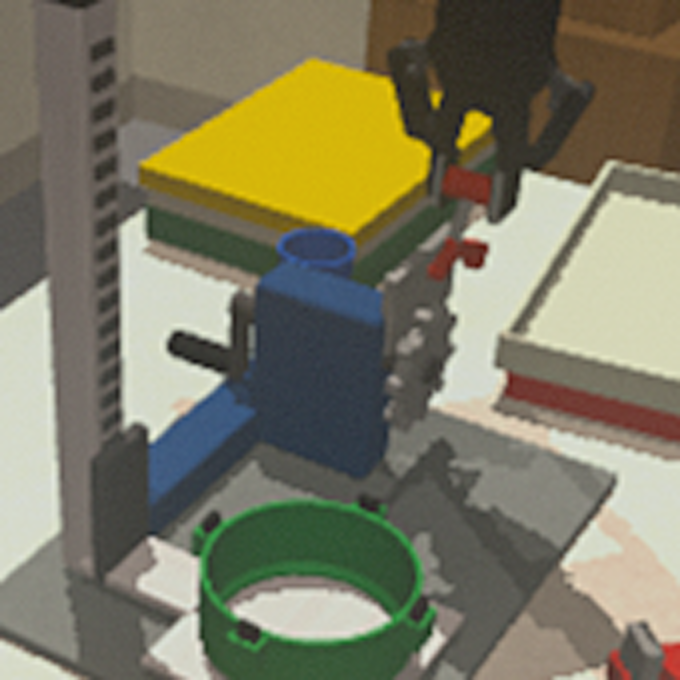

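Call:
{"api": "carry_out", "payload": {
  "rows": [
    [[-0.4,0,0,0,0],[-0.4,0,0,0,0],[-0.4,0,0,0,0],[-0.4,0,0,0,0],[-0.4,0,0,0,0],[-0.4,0,0,0,0],[-0.4,0,0,0,0],[-0.4,0,0,0,0],[-0.4,0,0,0,0],[-0.4,0,0,0,0],[-0.4,0,0,0,0],[-0.4,0,0,0,0]]
  ]
}}

```text
clock: 20.3
position: [0.5413, -0.3473, 0.2065]
ee_rot: [-0.0, 1.0, -0.015, 0.0]
contact_force: [-3.3, 4.0, 4.4]
width: 0.0332
```

Run:
```python
from h import *
a=cv2.imread('pics/s8.png')
q=cams.get_image('side')
save(q,'s9',(230,70,400,240),4)
b=cv2.imread('pics/s9.png')
d=cv2.absdiff(a,b).max(2);print(d[450:].mean(),d[:300].mean(),(d[450:]>40).sum())
```

```text
2.0960421994884912 2.190343137254902 0
```

View pics/s9.png

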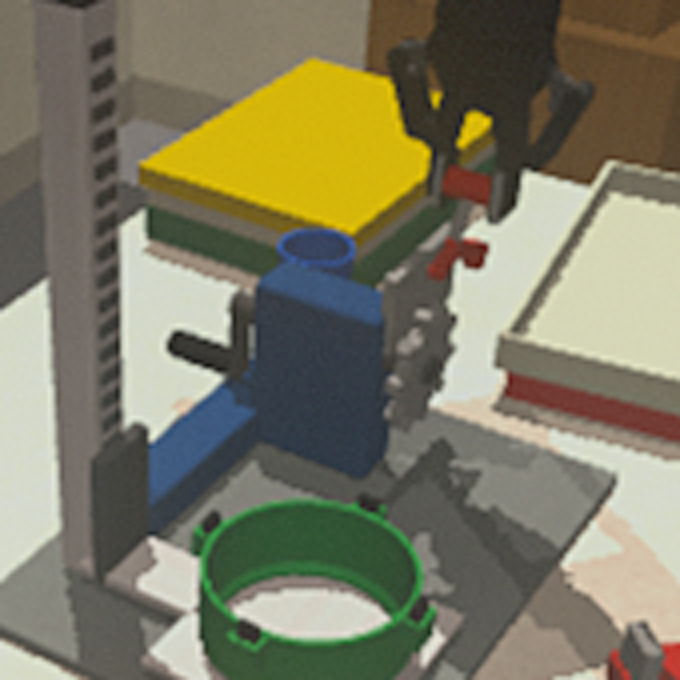

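Call:
{"api": "carry_out", "payload": {
  "rows": [
    [[-0.4,0,0.3,-0.13,0],[-0.4,0,0.3,-0.13,0],[-0.4,0,0.28,-0.16,0],[-0.4,0,0.28,-0.18,0],[-0.4,0,0.26,-0.18,0],[-0.4,0,0.26,-0.2,0],[-0.4,0,0.24,-0.22,0],[-0.4,0,0.2,-0.2,0],[0.3,0,0,0,0],[0.3,0,0,0,0],[0.3,0,0,0,0],[0.3,0,0,0,0]]
  ]
}}

```text
clock: 21.55
position: [0.5417, -0.3266, 0.1915]
ee_rot: [0.0, 1.0, -0.015, 0.0]
contact_force: [0.9, 0.0, -0.9]
width: 0.0559
```

Call:
{"api": "carry_out", "payload": {
  "rows": [
    [[0.3,0,0,1,0],[0.3,0,0,2,0],[0.3,0,0,3,0],[0.3,0,0,4,0],[0.3,-0.6,4,0,0.02],[0.3,-0.6,4,0,0],[0.3,-0.6,4,0,0],[0.3,-0.6,4,0,0],[0.3,-0.6,4,0,0]]
  ]
}}

```text
clock: 22.45
position: [0.5112, -0.1249, 0.2927]
ee_rot: [0.0, 1.0, -0.005, 0.001]
contact_force: [0.1, -0.1, -0.6]
width: 0.0555
```

Run:
```python
from h import *
s=telemetry.get_state();print(s['clock'],s['position'],s['width'],s['contact_force'],s['ee_rot'])
p=cams.get_image('top');q=cams.get_image('side')
save(q,'s10',(150,70,400,320),2.4)
save(p,'t10',(130,130,430,330),2.5)
```

```text
22.45 [ 0.51117073 -0.12493696  0.29267451] 0.05554316291787378 [ 0.06142961 -0.06777562 -0.59876002] [ 1.71670827e-04  9.99986200e-01 -5.18987825e-03  7.97582992e-04]
```

View pics/s10.png

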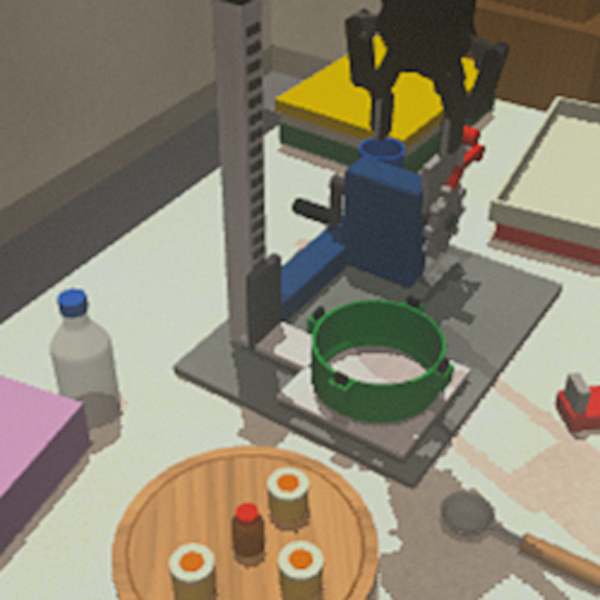

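View pics/t10.png

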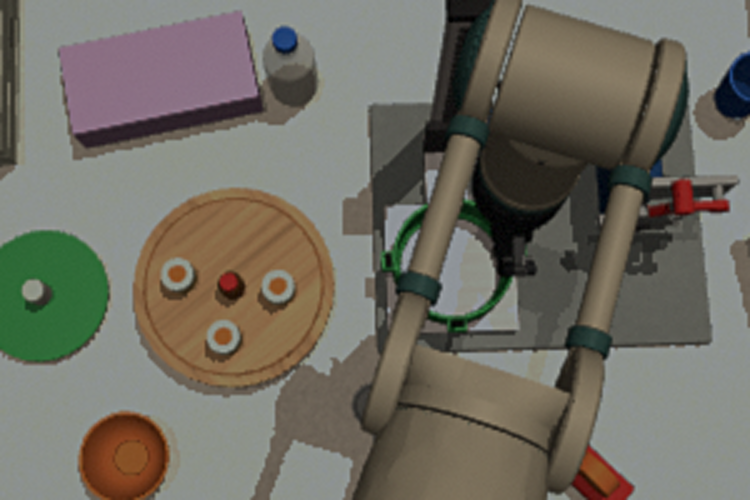

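```bash
cat >> h.py <<'E'
def orange(p,z=.068,lo=(0.38,0.02),hi=(0.63,0.29)):
    hsv=cv2.cvtColor(p['image'],cv2.COLOR_RGB2HSV)
    m=cv2.inRange(hsv,(8,120,90),(20,255,255))
    n,l,st,c=cv2.connectedComponentsWithStats(m)
    o=[]
    for i in range(1,n):
        X=onz(p,c[i],z)
        if st[i,4]>=8 and lo[0]<X[0]<hi[0] and lo[1]<X[1]<hi[1]: o.append((np.round(X[:2],4),st[i,4],np.round(c[i],1)))
    return o
E
python3 - <<'E'
from h import *
p=cams.get_image('top');q=cams.get_image('side')
for a in orange(p):print('t',a)
for a in orange(q):print('s',a)
# tub ellipse from side view green
hsv=cv2.cvtColor(q['image'],cv2.COLOR_RGB2HSV)
m=cv2.inRange(hsv,(50,80,30),(75,255,255));n,l,st,c=cv2.connectedComponentsWithStats(m)
for i in range(1,n):
    if st[i,4]>30:print(st[i],c[i])
Q=lambda a:(150+a[0]/2.4,70+a[1]/2.4)
for k,a in dict(px=(318,325),py=(341,380),mx=(445,367),my=(414,303)).items(): print(k,onz(q,Q(a),.089))
P=lambda a:(130+a[0]/2.5,130+a[1]/2.5)
for k,a in dict(mx=(457,324),py=(388,261)).items(): print(k,onz(p,P(a),.091))
print('knob',tri([(p,P((683,197))),(q,Q((469,136)))]),'jar',onz(p,P((230,285)),.08))
E
```

```text
t (array([0.5127, 0.154 ]), np.int32(2987), array([220.3, 241.5]))
t (array([0.5622, 0.0559]), np.int32(19), array([254.7, 222. ]))
t (array([0.5232, 0.2093]), np.int32(35), array([200.3, 239. ]))
t (array([0.5025, 0.0974]), np.int32(34), array([240.8, 243.9]))
t (array([0.4502, 0.16  ]), np.int32(38), array([218.8, 264.2]))
s (array([0.4888, 0.1833]), np.int32(7007), array([251.1, 302.4]))
s (array([0.5015, 0.0967]), np.int32(48), array([269.6, 270.7]))
s (array([0.4497, 0.1592]), np.int32(61), array([274.8, 302.6]))
s (array([0.5225, 0.2079]), np.int32(62), array([229.4, 303.6]))
[ 278  195   61   51 1780] [307.2994382  218.83595506]
[ 130  351   91   69 4843] [176.37270287 388.74726409]
px [ 0.57736215 -0.08044977  0.089     ]
py [ 0.5164389  -0.02172674  0.089     ]
mx [ 0.44080265 -0.09180361  0.089     ]
my [ 0.51120564 -0.16594775  0.089     ]
mx [ 0.4440431  -0.09631268  0.091     ]
py [ 0.51743343 -0.0265953   0.091     ]
knob [ 0.53836613 -0.32212599  0.20743787] jar [0.50347129 0.14793797 0.08      ]
```

Call:
{"api": "carry_out", "payload": {
  "rows": [
    [[0.5,-0.2,4,-2,0.01],[0.5,-0.2,4,-3,0],[0.5,-0.2,4,-3,0],[0.5,-0.2,4,-3,0],[0.5,-0.2,4,-3,0],[0.5,0,2.3,0,0],[0.5,0,0,0,0],[0.5,0,0,0,0]]
  ]
}}

```text
clock: 23.45
position: [0.5026, 0.0957, 0.1521]
ee_rot: [0.001, 1.0, 0.0, 0.001]
contact_force: [-0.3, -0.2, 0.3]
width: 0.064
```

Run:
```python
from h import *
s=telemetry.get_state();print(s['clock'],s['position'],s['width'],s['contact_force'],s['ee_rot'])
q=cams.get_image('side')
save(q,'s11',(180,170,380,370),3)
for a in orange(q):print('s',a)
```

```text
23.45 [0.50258521 0.09566754 0.15211729] 0.06395432497944169 [-0.32553316 -0.16705062  0.26087902] [5.41734930e-04 9.99999675e-01 1.61004947e-04 5.74765355e-04]
s (array([0.4914, 0.1839]), np.int32(6726), array([249.8, 302. ]))
s (array([0.5015, 0.0969]), np.int32(49), array([269.6, 270.8]))
s (array([0.4497, 0.159 ]), np.int32(64), array([274.8, 302.5]))
s (array([0.5225, 0.2079]), np.int32(62), array([229.4, 303.6]))
s (array([0.3931, 0.1578]), np.int32(8), array([300.8, 315.4]))
```

View pics/s11.png

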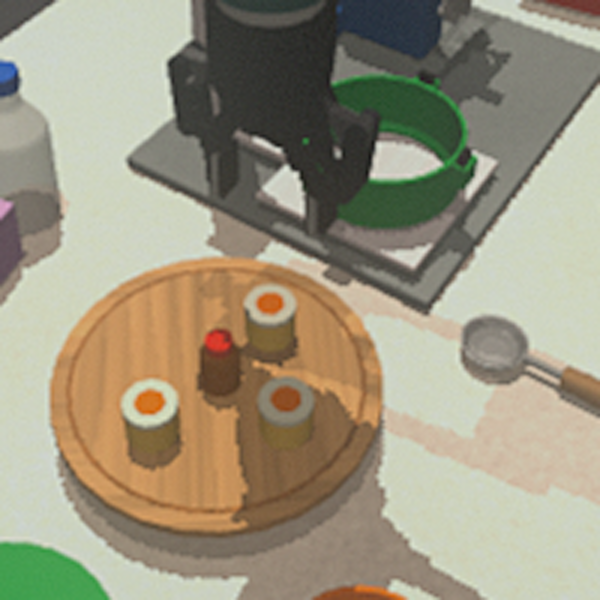

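Call:
{"api": "carry_out", "payload": {
  "rows": [
    [[0.5,0,0.1,-3,0],[0.5,0,0,-3,0],[0.5,0,0,-3,0],[0.5,0,0,-2,0],[0.5,0,0,0,0],[-0.4,0,0,0,0],[-0.4,0,0,0,0],[-0.4,0,0,0,0],[-0.4,0,0,0,0],[-0.4,0,0,0,0]]
  ],
  "force": 30
}}

```text
clock: 24.5
position: [0.5029, 0.0972, 0.0436]
ee_rot: [0.0, 1.0, 0.0, 0.002]
contact_force: [0.6, -1.2, 6.6]
width: 0.0345
```

Call:
{"api": "carry_out", "payload": {
  "rows": [
    [[-0.4,0,0,2,0],[-0.4,0,0,3,0],[-0.4,0,0,3,0],[-0.4,0,0,3,0],[-0.4,0,0,0,0]]
  ]
}}

```text
clock: 25.0
position: [0.5044, 0.098, 0.1565]
ee_rot: [-0.0, 1.0, 0.0, 0.005]
contact_force: [0.1, 0.3, -0.4]
width: 0.0353
```

Run:
```python
from h import *
s=telemetry.get_state();print(s['clock'],s['position'],s['width'],s['contact_force'],s['ee_rot'])
q=cams.get_image('side')
save(q,'s12',(180,170,380,370),3)
for a in orange(q):print('s',a)
```

```text
25.0 [0.50438132 0.09798629 0.1565106 ] 0.035335501175675146 [ 0.14079675  0.32459799 -0.36999872] [-3.66016160e-04  9.99987588e-01  1.61252669e-04  4.96635817e-03]
s (array([0.5501, 0.0335]), np.int32(103), array([266.6, 243.8]))
s (array([0.4912, 0.1808]), np.int32(7035), array([250.7, 300.9]))
s (array([0.45  , 0.1595]), np.int32(65), array([274.6, 302.6]))
s (array([0.5225, 0.2078]), np.int32(64), array([229.4, 303.5]))
```

View pics/s12.png

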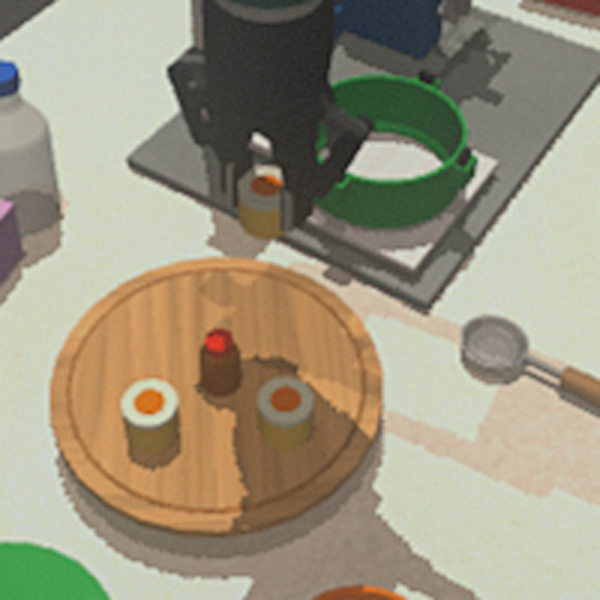

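Call:
{"api": "carry_out", "payload": {
  "rows": [
    [[-0.4,0.5,-4,0,0.13],[-0.4,0.5,-4,0,0.13],[-0.4,0.5,-4,0,0.13],[-0.4,0.5,-4,0,0.13],[-0.4,0.8,-4,0,0],[-0.4,0,-2.2,0,0],[-0.4,0,0,0,0],[-0.4,0,0,-3,0],[-0.4,0,0,-3,0],[-0.4,0,0,-2,0],[-0.4,0,0,0,0]]
  ]
}}

```text
clock: 26.15
position: [0.5259, -0.1221, 0.0684]
ee_rot: [-0.003, 0.966, 0.257, -0.004]
contact_force: [-0.3, -0.0, 0.0]
width: 0.0347
```

Run:
```python
from h import *
s=telemetry.get_state();print(s['clock'],s['position'],s['width'],s['contact_force'],s['ee_rot'])
q=cams.get_image('side')
save(q,'s13',(230,120,370,260),4)
```

```text
26.15 [ 0.52587082 -0.12208362  0.06835559] 0.03468979299724459 [-0.26463322 -0.04471972  0.02575377] [-0.00289445  0.96630339  0.25736546 -0.00352079]
```

View pics/s13.png

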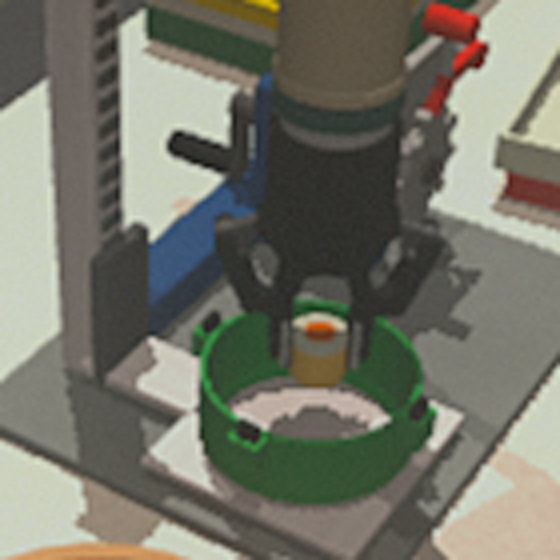

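Call:
{"api": "carry_out", "payload": {
  "rows": [
    [[-0.4,0,0,-1.5,0],[-0.4,0,0,-1.1,0],[-0.4,0,0,0,0],[0.15,0,0,0,0],[0.15,0,0,0,0],[0.15,0,0,0,0],[0.15,0,0,2,0],[0.15,0,0,3,0],[0.15,0,0,3,0],[0.4,0,0,3,0]]
  ]
}}

```text
clock: 27.2
position: [0.5293, -0.1245, 0.1575]
ee_rot: [0.0, 0.966, 0.257, 0.0]
contact_force: [0.7, 0.5, 0.6]
width: 0.0595
```

Call:
{"api": "carry_out", "payload": {
  "rows": [
    [[0.5,0,4,0,-0.13],[0.5,0,4,0,-0.13],[0.5,0,4,0,-0.13],[0.5,0,4,0,-0.13],[0.5,0,4,0,-0.14],[0.5,0,4,0,-0.14],[0.5,0,4,0,0],[0.5,0,4,0,0]]
  ]
}}

```text
clock: 28.0
position: [0.5293, 0.1972, 0.1565]
ee_rot: [-0.0, 0.99, -0.14, 0.001]
contact_force: [0.9, 0.5, 0.4]
width: 0.0644
```

Run:
```python
from h import *
s=telemetry.get_state();print(s['clock'],s['position'],s['width'],s['contact_force'],s['ee_rot'])
p=cams.get_image('top');q=cams.get_image('side')
save(q,'s14',(180,170,380,370),3);save(p,'t14',(120,110,420,340),2.5)
for a in orange(q):print('s',a)
for a in orange(p):print('t',a)
```

```text
28.0 [0.52929194 0.19719346 0.15653653] 0.06436953323111884 [0.90761947 0.52157514 0.43849134] [-1.52486414e-04  9.90210847e-01 -1.39578381e-01  5.75438523e-04]
s (array([0.4847, 0.1806]), np.int32(6527), array([253.6, 302.3]))
s (array([0.4498, 0.1595]), np.int32(63), array([274.7, 302.7]))
s (array([0.5227, 0.2081]), np.int32(68), array([229.2, 303.6]))
s (array([0.5199, 0.2468]), np.int32(9), array([217.8, 318.9]))
t (array([0.5186, 0.1204]), np.int32(2385), array([232.3, 238.7]))
t (array([0.4505, 0.1603]), np.int32(36), array([218.7, 264.1]))
```

View pics/s14.png

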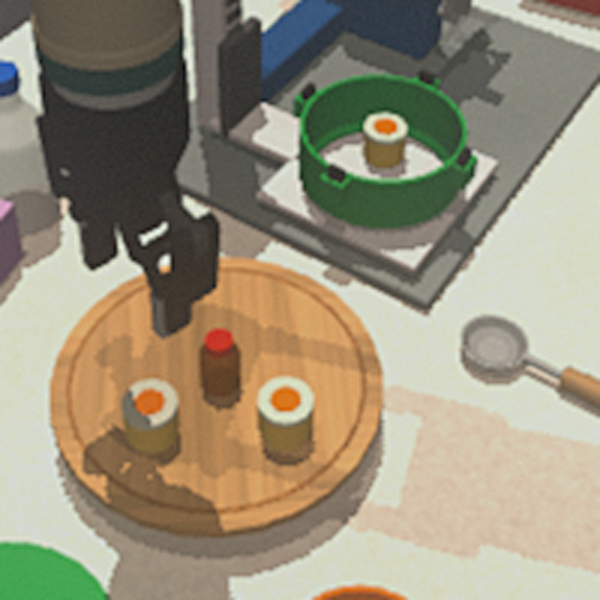

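View pics/t14.png

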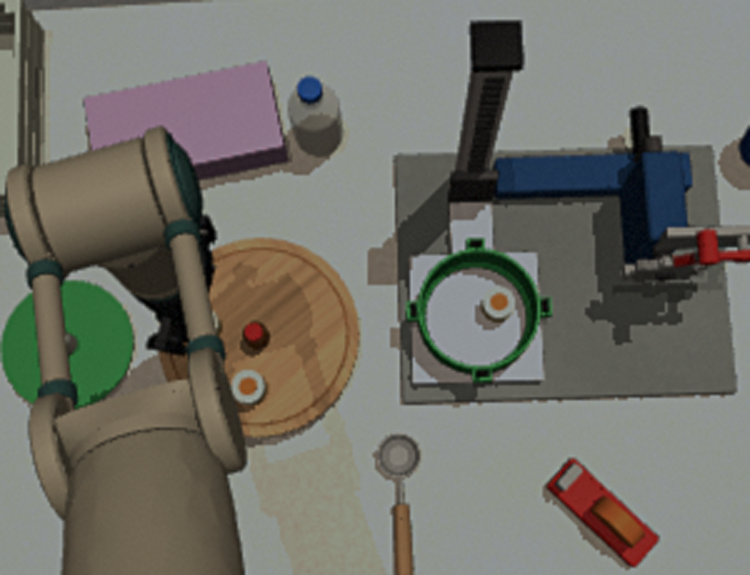

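Call:
{"api": "carry_out", "payload": {
  "rows": [
    [[0.5,-0.6,1.2,0,0],[0.5,0,0,-3,0],[0.5,0,0,-3,0],[0.5,0,0,-2,0],[0.5,0,0,0,0],[0.5,0,0,0,0]]
  ]
}}

```text
clock: 28.7
position: [0.5234, 0.207, 0.0763]
ee_rot: [0.0, 0.99, -0.14, -0.0]
contact_force: [-0.3, 0.7, 0.5]
width: 0.0643
```

Run:
```python
from h import *
s=telemetry.get_state();print(s['clock'],s['position'],s['width'],s['contact_force'],s['ee_rot'])
p=cams.get_image('top');q=cams.get_image('side')
save(q,'s15',(180,220,320,360),4)
P=lambda a:(120+a[0]/2.5,110+a[1]/2.5)
for k,a in dict(px=(475,244),mx=(483,374),py=(414,311),my=(545,307)).items(): print(k,onz(p,P(a),.089))
```

```text
28.7 [0.52339899 0.20695412 0.07632342] 0.06434914869897759 [-0.30697365  0.68517706  0.49527676] [ 8.42211969e-05  9.90135204e-01 -1.40115200e-01 -2.66166174e-05]
px [ 0.58886461 -0.10014768  0.089     ]
mx [ 0.44421806 -0.09755475  0.089     ]
py [ 0.51773218 -0.02773355  0.089     ]
my [ 0.51330638 -0.1710355   0.089     ]
```

View pics/s15.png

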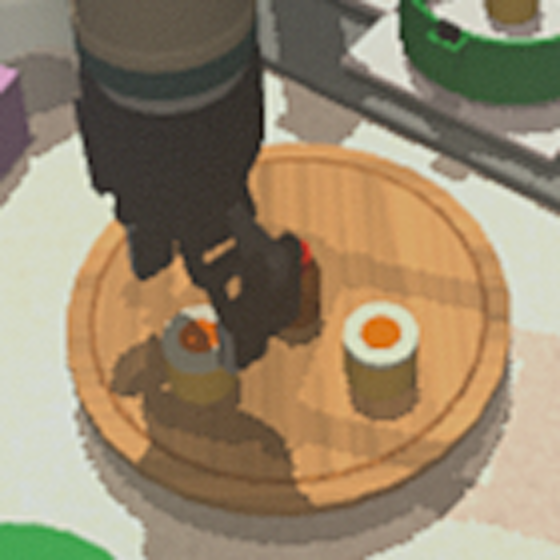

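Call:
{"api": "carry_out", "payload": {
  "rows": [
    [[0.5,0,0.1,-2,0],[0.5,0,0,-1.4,0],[0.5,0,0,0,0],[-0.4,0,0,0,0],[-0.4,0,0,0,0],[-0.4,0,0,0,0],[-0.4,0,0,0,0],[-0.4,0,0,0,0],[-0.4,0,0,2,0],[-0.4,0,0,3,0],[-0.4,0,0,3,0],[-0.4,0,0,3,0]]
  ]
}}

```text
clock: 30.0
position: [0.5231, 0.2085, 0.1532]
ee_rot: [-0.0, 0.99, -0.14, -0.0]
contact_force: [0.4, 0.8, -1.0]
width: 0.0351
```

Run:
```python
from h import *
s=telemetry.get_state();print(s['clock'],s['position'],s['width'],s['contact_force'],s['ee_rot'])
q=cams.get_image('side')
save(q,'s16',(180,170,380,370),3)
for a in orange(q):print('s',a)
```

```text
30.0 [0.52307713 0.20854618 0.15315507] 0.03511240925501022 [ 0.37473423  0.83631478 -1.01075561] [-7.39064322e-07  9.90218865e-01 -1.39522752e-01 -2.90100776e-05]
s (array([0.4843, 0.183 ]), np.int32(6761), array([253. , 303.3]))
s (array([0.5932, 0.1373]), np.int32(30), array([222.9, 265.4]))
s (array([0.4497, 0.1592]), np.int32(61), array([274.8, 302.6]))
```

View pics/s16.png

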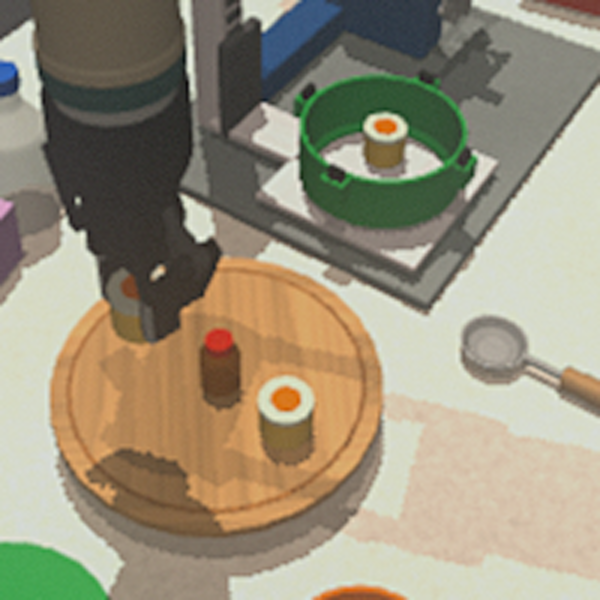

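Call:
{"api": "carry_out", "payload": {
  "rows": [
    [[-0.4,0.3,-4,0,-0.12],[-0.4,0.3,-4,0,-0.12],[-0.4,0.3,-4,0,0],[-0.4,0,-4,0,0],[-0.4,0,-4,0,0],[-0.4,0,-4,0,0],[-0.4,0,-3.9,0,0],[-0.4,0,0,0,0],[-0.4,0,0,-3,0],[-0.4,0,0,-3,0],[-0.4,0,0,-2,0],[-0.4,0,0,0,0]]
  ]
}}

```text
clock: 31.25
position: [0.5298, -0.0692, 0.0693]
ee_rot: [-0.0, 0.966, -0.257, -0.003]
contact_force: [0.0, -0.1, -1.0]
width: 0.0345
```

Run:
```python
from h import *
s=telemetry.get_state();print(s['clock'],s['position'],s['width'],s['contact_force'],s['ee_rot'])
q=cams.get_image('side')
save(q,'s17',(230,120,370,260),4)
for a in orange(q):print('s',a)
```

```text
31.25 [ 0.52976431 -0.06922039  0.0692843 ] 0.03449638944014301 [ 0.03021535 -0.05945849 -0.9581791 ] [-1.34618115e-04  9.66409349e-01 -2.56986079e-01 -3.33278558e-03]
s (array([0.4908, 0.1828]), np.int32(7503), array([250.3, 301.7]))
s (array([0.4497, 0.1592]), np.int32(61), array([274.8, 302.6]))
```

View pics/s17.png

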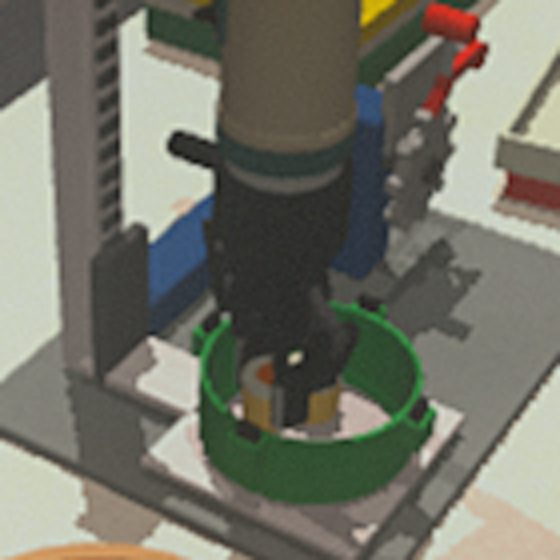

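Clear of the other pot; lower, release, go for C.

Call:
{"api": "carry_out", "payload": {
  "rows": [
    [[-0.4,0,0,-1.5,0],[-0.4,0,0,-1.1,0],[-0.4,0,0,0,0],[0.15,0,0,0,0],[0.15,0,0,0,0],[0.15,0,0,0,0],[0.15,0,0,2,0],[0.15,0,0,3,0],[0.15,0,0,3,0],[0.4,0,0,3,0]]
  ]
}}

```text
clock: 32.3
position: [0.5323, -0.0705, 0.1575]
ee_rot: [0.0, 0.966, -0.257, 0.0]
contact_force: [0.6, -0.7, -0.1]
width: 0.0593
```

Call:
{"api": "carry_out", "payload": {
  "rows": [
    [[0.5,-1,2.5,0,0.14],[0.5,-1,2.5,0,0.14],[0.5,-1,2.5,0,0.14],[0.5,-1,2.5,0,0.14],[0.5,-1,2.5,0,0.14],[0.5,-1,2.5,0,0.14],[0.5,-1,2.5,0,0.14],[0.5,-1,2.5,0,0.14],[0.5,0,2.5,0,0.14],[0.5,0,0,0,0.14],[0.5,0,0,0,0.14],[0.5,0,0,0,0.14]]
  ]
}}

```text
clock: 33.5
position: [0.4523, 0.1549, 0.1564]
ee_rot: [0.0, 0.835, 0.551, 0.0]
contact_force: [-0.0, 0.3, -0.3]
width: 0.064
```

Run:
```python
from h import *
s=telemetry.get_state();print(s['clock'],s['position'],s['width'],s['contact_force'],s['ee_rot'])
p=cams.get_image('top');q=cams.get_image('side')
save(q,'s18',(180,170,380,370),3);save(p,'t18',(120,110,420,340),2.5)
for a in orange(q):print('s',a)
for a in orange(p):print('t',a)
```

```text
33.5 [0.45231837 0.15493064 0.1563932 ] 0.06400774879638195 [-0.0495233   0.3347359  -0.30159454] [1.51996918e-04 8.34654616e-01 5.50773524e-01 4.18081871e-04]
s (array([0.491 , 0.1858]), np.int32(6994), array([249.4, 302.8]))
s (array([0.4498, 0.1588]), np.int32(64), array([274.8, 302.4]))
t (array([0.5035, 0.0949]), np.int32(1715), array([241.7, 243.5]))
t (array([0.559 , 0.0537]), np.int32(17), array([255.5, 223.1]))
t (array([0.4526, 0.2331]), np.int32(72), array([192.1, 264.9]))
t (array([0.4286, 0.189 ]), np.int32(55), array([208.4, 272.7]))
```

View pics/s18.png

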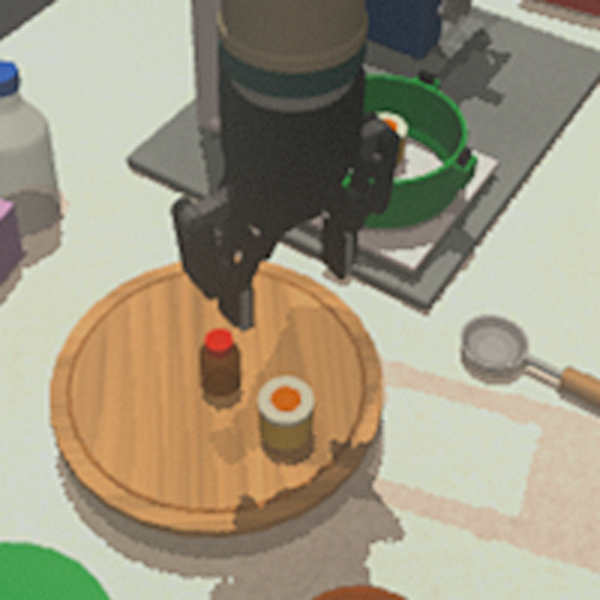

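View pics/t18.png

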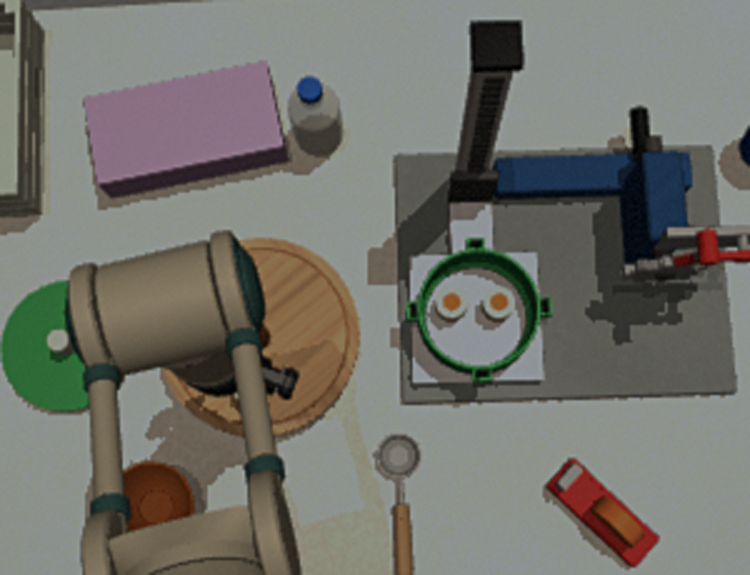

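Call:
{"api": "carry_out", "payload": {
  "rows": [
    [[0.5,-0.2,0.4,-2,0.1],[0.5,0,0,-3,0.1],[0.5,0,0,-3,0],[0.5,0,0,-2,0],[0.5,0,0,-1.4,0],[0.5,0,0,0,0],[-0.4,0,0,0,0],[-0.4,0,0,0,0],[-0.4,0,0,0,0],[-0.4,0,0,0,0],[-0.4,0,0,0,0]]
  ]
}}

```text
clock: 34.7
position: [0.4514, 0.1587, 0.0431]
ee_rot: [0.001, 0.778, 0.629, 0.001]
contact_force: [-1.0, -0.0, 6.1]
width: 0.0349
```

Call:
{"api": "carry_out", "payload": {
  "rows": [
    [[-0.4,0,0,2,0],[-0.4,0,0,3,0],[-0.4,0,0,3,0],[-0.4,0,0,3,0],[-0.4,0,0,0,0]]
  ]
}}

```text
clock: 35.2
position: [0.4532, 0.1592, 0.1559]
ee_rot: [0.002, 0.778, 0.629, 0.004]
contact_force: [0.8, -0.7, -0.2]
width: 0.0348
```

Run:
```python
from h import *
s=telemetry.get_state();print(s['clock'],s['position'],s['width'],s['contact_force'],s['ee_rot'])
q=cams.get_image('side')
save(q,'s19',(180,170,380,370),3)
```

```text
35.2 [0.45315249 0.15916227 0.15590924] 0.03484795046406549 [ 0.82856025 -0.74617865 -0.22968611] [0.00205138 0.77761733 0.62872169 0.00401521]
```

View pics/s19.png

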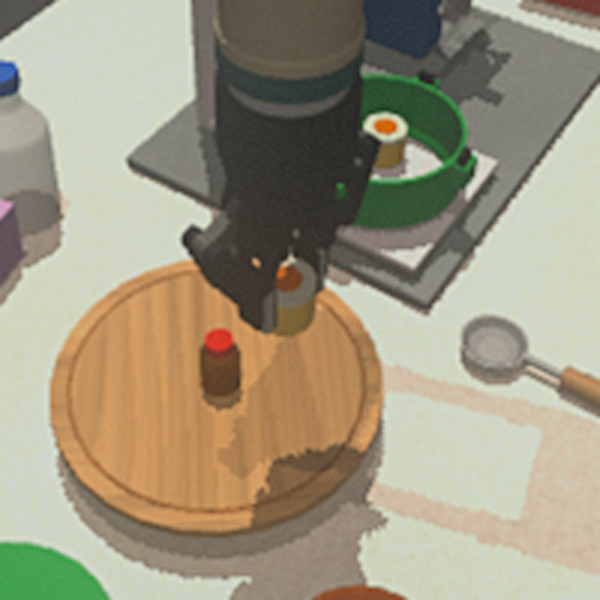

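Call:
{"api": "carry_out", "payload": {
  "rows": [
    [[-0.4,0.5,-4,0,0.1],[-0.4,0.5,-4,0,0.1],[-0.4,0.5,-4,0,0],[-0.4,0.5,-4,0,0],[-0.4,0.5,-4,0,0],[-0.4,0.5,-4,0,0],[-0.4,0.5,-1.8,0,0],[-0.4,0,0,0,0],[-0.4,0,0,-3,0],[-0.4,0,0,-2,0],[-0.4,0,0,0,0],[-0.4,0,0,0,0]]
  ]
}}

```text
clock: 36.45
position: [0.4846, -0.0984, 0.1014]
ee_rot: [-0.001, 0.711, 0.704, -0.0]
contact_force: [0.7, -0.3, 0.1]
width: 0.0346
```

Run:
```python
from h import *
s=telemetry.get_state();print(s['clock'],s['position'],s['width'],s['contact_force'],s['ee_rot'])
q=cams.get_image('side')
save(q,'s20',(180,120,370,310),3.5)
print(orange(q))
```

```text
36.45 [ 0.4846041  -0.09842081  0.10141406] 0.03460181985645694 [ 0.74014387 -0.28943926  0.08659319] [-1.08223074e-03  7.10647135e-01  7.03547707e-01 -3.21819978e-04]
[(array([0.4886, 0.1815]), np.int32(7865), array([251.7, 301.7]))]
```

View pics/s20.png

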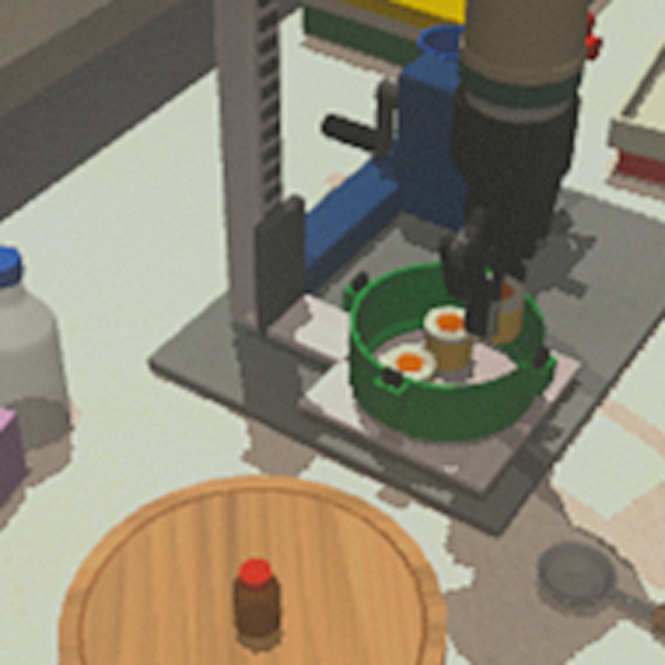

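Call:
{"api": "carry_out", "payload": {
  "rows": [
    [[-0.4,0,0,-2.5,0],[-0.4,0,0,-2,0],[-0.4,0,0,-1.3,0],[-0.4,0,0,0,0],[0.15,0,0,0,0],[0.15,0,0,0,0],[0.15,0,0,0,0],[0.15,0,0,2,0],[0.15,0,0,3,0],[0.15,0,0,3,0],[0.4,0,0,3,0],[0.4,0,0,0,0]]
  ]
}}

```text
clock: 37.7
position: [0.4885, -0.1005, 0.1587]
ee_rot: [0.005, 0.711, 0.703, 0.002]
contact_force: [-0.3, -0.4, -0.1]
width: 0.0597
```

Call:
{"api": "carry_out", "payload": {
  "rows": [
    [[0.3,0,4,0,-0.14],[0.3,0,4,0,-0.14],[0.3,0,4,0,-0.14],[0.3,0,4,0,-0.14],[0.3,0,4,0,-0.14],[0.3,0.3,4,0,-0.14],[0.3,0.3,4,0,-0.14],[0.3,0.3,4,0,-0.14]]
  ]
}}

```text
clock: 38.5
position: [0.4939, 0.2206, 0.1536]
ee_rot: [0.0, 0.976, 0.218, -0.0]
contact_force: [0.1, -0.4, 0.4]
width: 0.0557
```

Run:
```python
from h import *
s=telemetry.get_state();print(s['clock'],s['position'],s['width'],s['contact_force'],s['ee_rot'])
p=cams.get_image('top');q=cams.get_image('side')
save(q,'s21',(120,170,380,420),2.4);save(p,'t21',(100,110,400,340),2.5)
save(p,'t21b',(270,190,360,280),7)
print(orange(p,.064,(.4,-.2),(.6,0)),orange(q,.064,(.4,-.2),(.6,0)))
```

```text
38.5 [0.49391783 0.22055103 0.15356324] 0.055672420811892734 [ 0.11360325 -0.39369158  0.40228078] [ 8.72040283e-05  9.75931286e-01  2.18078199e-01 -1.30441213e-04]
[(array([ 0.5311, -0.0702]), np.int32(32), array([300.3, 230.4])), (array([ 0.5278, -0.123 ]), np.int32(33), array([319.2, 230.4])), (array([ 0.4841, -0.0988]), np.int32(34), array([311.9, 246.4]))] [(array([ 0.5261, -0.1201]), np.int32(28), array([308. , 211.7])), (array([ 0.5104, -0.0894]), np.int32(58), array([307.8, 220.8])), (array([ 0.5291, -0.0674]), np.int32(31), array([296.6, 223.2])), (array([ 0.4822, -0.0966]), np.int32(30), array([319.5, 223.3]))]
```

View pics/s21.png

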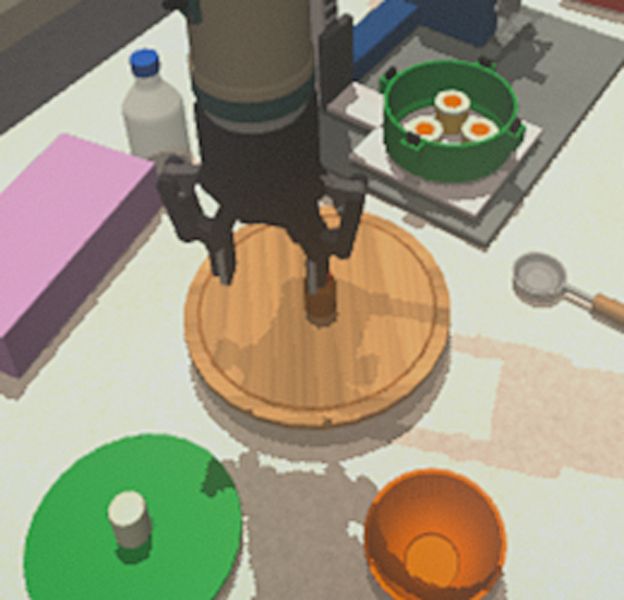

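View pics/t21.png

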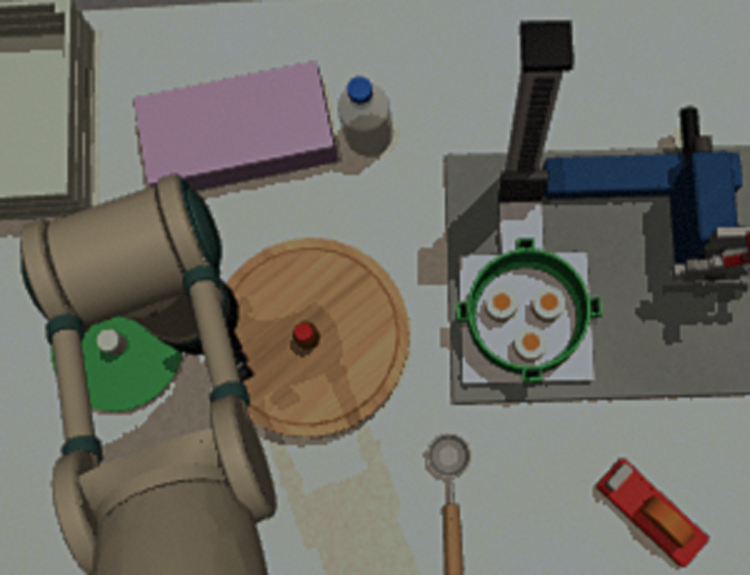

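View pics/t21b.png

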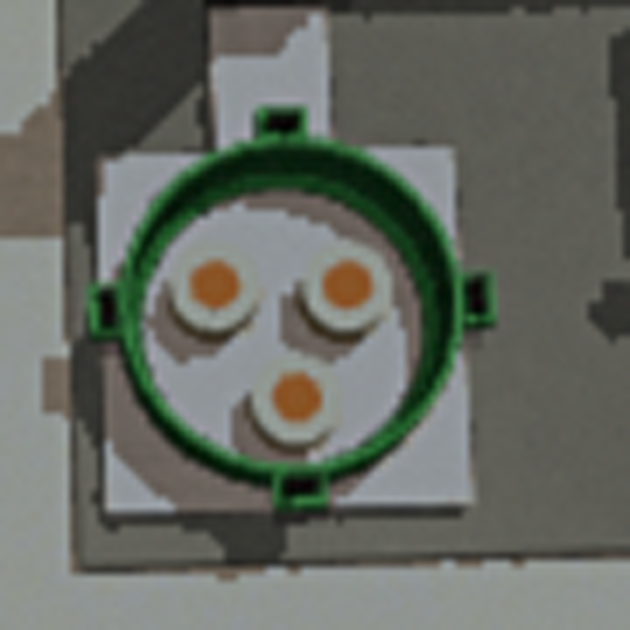

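```bash
cat > lid.py <<'E'
from h import *
def green(p,lo,hi,z):
    hsv=cv2.cvtColor(p['image'],cv2.COLOR_RGB2HSV)
    m=cv2.inRange(hsv,(50,90,30),(75,255,255));n,l,st,c=cv2.connectedComponentsWithStats(m)
    o=[]
    for i in range(1,n):
        if st[i,4]>300:
            cs,_=cv2.findContours((l==i).astype(np.uint8),cv2.RETR_EXTERNAL,cv2.CHAIN_APPROX_NONE)
            k=max(cs,key=len)[:,0,:].astype(float)
            P=np.array([onz(p,u,z)[:2] for u in cv2.convexHull(k.astype(np.int32))[:,0,:]])
            c2,r=cv2.minEnclosingCircle(P.astype(np.float32)); print(st[i,4],'circle',np.round(c2,4),round(r,4))
            A=np.c_[2*P,np.ones(len(P))];s=np.linalg.lstsq(A,(P**2).sum(1),rcond=None)[0];print('fit',s[:2],np.sqrt(s[2]+s[0]**2+s[1]**2))
E
python3 - <<'E'
from lid import *
p=cams.get_image('top');q=cams.get_image('side')
print('top');green(p,0,0,.016);print('side');green(q,0,0,.016)
P=lambda a:(270+a[0]/7,190+a[1]/7)
d={k:onz(p,P(a),.09)[:2] for k,a in dict(px=(281,122),mx=(301,488),py=(107,308),my=(479,299)).items()};print(d,sum(d.values())/4)
T=lambda a:(100+a[0]/2.5,110+a[1]/2.5);S=lambda a:(120+a[0]/2.4,170+a[1]/2.4)
print('knobtop',onz(p,T((109,337)),.052),onz(q,S((127,503)),.052),tri([(p,T((109,337))),(q,S((127,503)))]))
save(q,'lidz',(120,340,240,420),5);save(p,'lidt',(110,210,190,290),7)
E
```

```text
top
631 circle [ 0.5289 -0.1043] 0.0835
fit [ 0.52860073 -0.10383072] 0.07780536610696456
1047 circle [0.4966 0.364 ] 0.0639
fit [0.49600062 0.36604633] 0.05755175627035419
side
1488 circle [ 0.5341 -0.1535] 0.1052
fit [ 0.54419528 -0.14925239] 0.09517545673965536
4831 circle [0.5161 0.3738] 0.0764
fit [0.51611589 0.37410952] 0.07593948133013567
{'px': array([ 0.58908424, -0.10049456]), 'mx': array([ 0.44382272, -0.09690884]), 'py': array([ 0.51871011, -0.0269243 ]), 'my': array([ 0.51329184, -0.17207914])} [ 0.51622723 -0.09910171]
knobtop [0.51955829 0.37155977 0.052     ] [0.51749874 0.37133809 0.052     ] [0.51890281 0.37138255 0.05098803]
```

View pics/lidz.png

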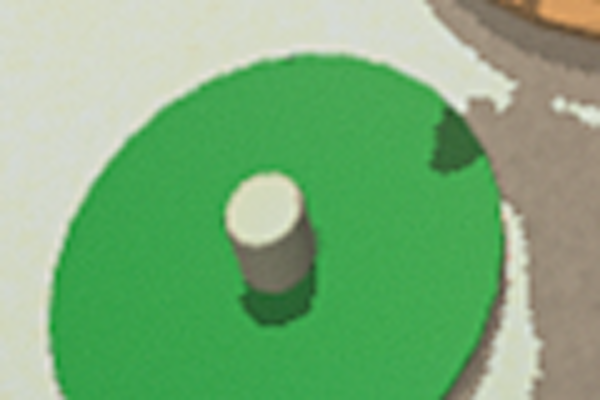

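View pics/lidt.png

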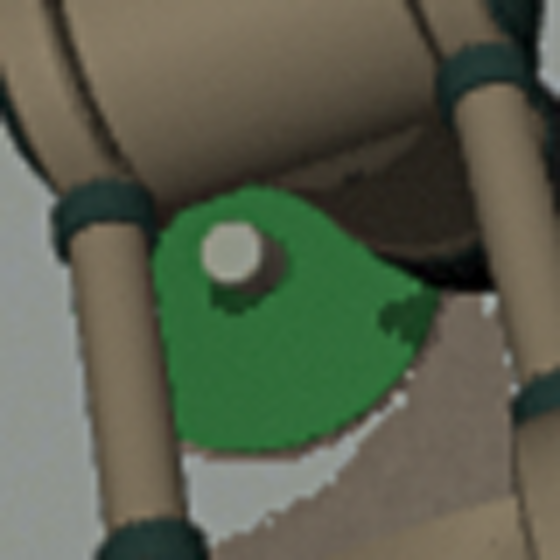

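Call:
{"api": "carry_out", "payload": {
  "rows": [
    [[0.3,0.6,4,0,-0.11],[0.3,0.6,4,0,-0.11],[0.3,0.6,4,0,-0.11],[0.3,0.6,3.1,0,-0.11],[0.3,0,0,-2,0],[0.3,0,0,-3,0],[0.3,0,0,-2.5,0],[0.3,0,0,0,0],[0.3,0,0,0,0]]
  ]
}}

```text
clock: 39.6
position: [0.5187, 0.3686, 0.0789]
ee_rot: [0.0, 1.0, 0.002, -0.0]
contact_force: [0.6, -0.8, 0.6]
width: 0.0553
```

Run:
```python
from h import *
s=telemetry.get_state();print(s['clock'],s['position'],s['width'],s['contact_force'],s['ee_rot'])
q=cams.get_image('side')
save(q,'s22',(100,270,260,420),4)
T=s['position'];print((proj(q,T)-[100,270])*4)
print((proj(q,[.518,.372,.052])-[100,270])*4)
```

```text
39.6 [0.51871597 0.36860873 0.07890037] 0.05530645576941271 [ 0.58365295 -0.8059387   0.55929532] [ 4.30434724e-04  9.99997412e-01  2.20350820e-03 -3.66514470e-04]
[283.68368856 399.08951302]
[289.65638404 439.02751032]
```

View pics/s22.png

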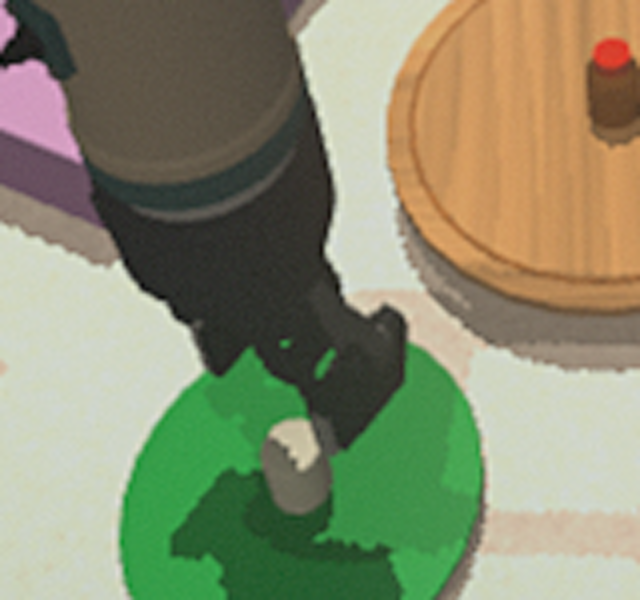

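Call:
{"api": "carry_out", "payload": {
  "rows": [
    [[0.3,0,0.3,-2,0],[0.3,0,0,-2,0],[0.3,0,0,-1.5,0],[0.3,0,0,0,0],[-0.6,0,0,0,0],[-0.6,0,0,0,0],[-0.6,0,0,0,0],[-0.6,0,0,0,0],[-0.6,0,0,0,0],[-0.6,0,0,0,0]]
  ],
  "force": 60
}}

```text
clock: 40.65
position: [0.5198, 0.3736, 0.0261]
ee_rot: [-0.001, 1.0, 0.003, 0.002]
contact_force: [-0.8, -1.0, 6.2]
width: 0.0242
```

Call:
{"api": "carry_out", "payload": {
  "rows": [
    [[-0.6,0,0,1,0],[-0.6,0,0,2,0],[-0.6,0,0,3,0],[-0.6,0,0,3,0],[-0.6,0,0,2,0],[-0.6,0,0,0,0],[-0.6,0,0,0,0]]
  ]
}}

```text
clock: 41.35
position: [0.5181, 0.3729, 0.134]
ee_rot: [-0.0, 1.0, 0.003, 0.0]
contact_force: [-0.6, 0.5, -0.9]
width: 0.0243
```

Run:
```python
from h import *
s=telemetry.get_state();print(s['clock'],s['position'],s['width'],s['contact_force'],s['ee_rot'])
q=cams.get_image('side')
save(q,'s23',(80,220,280,420),3)
```

```text
41.35 [0.51809255 0.37290687 0.13396308] 0.024313465571789362 [-0.58196169  0.51851258 -0.93033548] [-2.03655522e-05  9.99996268e-01  2.73041065e-03  8.86849987e-05]
```

View pics/s23.png

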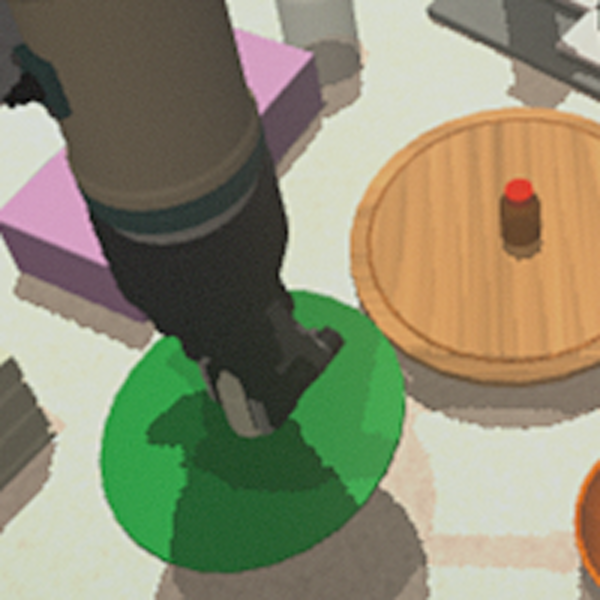

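Call:
{"api": "carry_out", "payload": {
  "rows": [
    [[-0.6,0,-2,0.8,0],[-0.6,0,-4,0.8,0],[-0.6,0,-4,0,0],[-0.6,0,-4,0,0],[-0.6,0,-4,0,0],[-0.6,0,-4,0,0],[-0.6,0,-4,0,0],[-0.6,0,-4,0,0],[-0.6,0,-4,0,0],[-0.6,0,-4,0,0],[-0.6,0,-4,0,0],[-0.6,0,-3,0,0]]
  ]
}}

```text
clock: 42.6
position: [0.5167, -0.0799, 0.149]
ee_rot: [0.0, 1.0, 0.002, -0.001]
contact_force: [-0.0, 0.1, -1.3]
width: 0.0242
```

Call:
{"api": "carry_out", "payload": {
  "rows": [
    [[-0.6,0,-2.1,0,0],[-0.6,-0.1,0,0,0],[-0.6,0,0,0,0],[-0.6,0,0,0,0]]
  ]
}}

```text
clock: 43.0
position: [0.5166, -0.0972, 0.1494]
ee_rot: [-0.0, 1.0, 0.003, -0.001]
contact_force: [-0.5, -0.3, -0.4]
width: 0.0243
```

Run:
```python
from lid import *
s=telemetry.get_state();print(s['clock'],s['position'],s['width'],s['contact_force'],s['ee_rot'])
p=cams.get_image('top');q=cams.get_image('side')
save(q,'s24',(210,100,400,260),4);save(p,'t24',(250,170,370,290),5)
z=s['position'][2]-.0125+.004
green(q,0,0,z)
```

```text
43.0 [ 0.51656672 -0.09724293  0.1494292 ] 0.024276988081480617 [-0.47999333 -0.29379418 -0.3796298 ] [-4.62422369e-04  9.99995691e-01  2.81359994e-03 -6.98932557e-04]
2648 circle [ 0.5031 -0.047 ] 0.1193
fit [ 0.49859991 -0.04965283] 0.10645593917101544
```

View pics/s24.png

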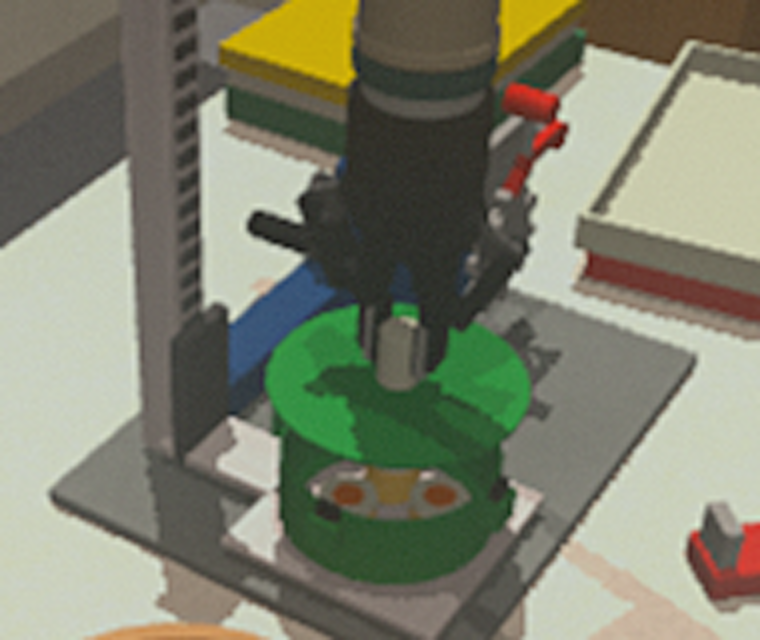

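View pics/t24.png

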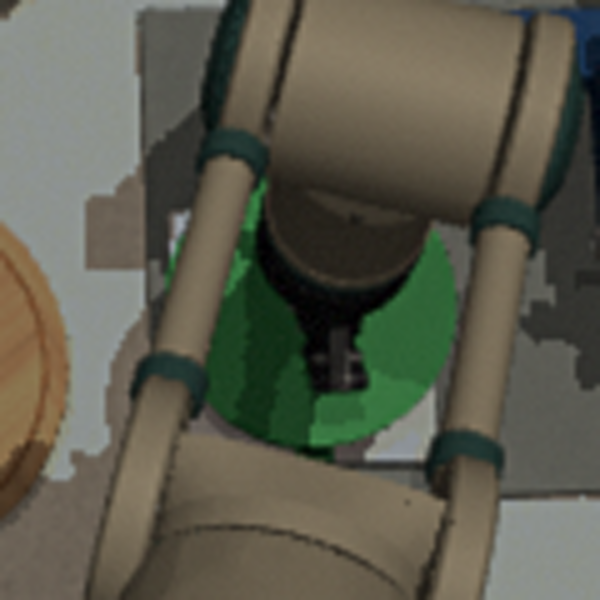

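Run:
```python
from lid import *
s=telemetry.get_state()
q=cams.get_image('side')
z=s['position'][2]-.0125+.004
S=lambda a:(210+a[0]/4,100+a[1]/4)
pts=[(265,388),(531,385),(272,415),(300,443),(340,460),(395,467),(450,460),(500,433),(523,408),(330,315),(290,340),(505,335)]
for zz in(z,z-.004):
    P=np.array([onz(q,S(a),zz)[:2] for a in pts])
    A=np.c_[2*P,np.ones(len(P))];r=np.linalg.lstsq(A,(P**2).sum(1),rcond=None)[0];R0=np.sqrt(r[2]+r[0]**2+r[1]**2)
    print(r[:2],R0,np.round(np.hypot(*(P-r[:2]).T)-R0,4))
print(s['position'])
```

```text
[ 0.51307126 -0.09005348] 0.07622873006163007 [-0.0003  0.0014  0.0023  0.0034  0.0023 -0.0003 -0.0024 -0.0047 -0.002
 -0.0022 -0.0043  0.0061]
[ 0.51527912 -0.09474679] 0.0767868029216074 [-0.0003  0.0014  0.0023  0.0035  0.0023 -0.0003 -0.0025 -0.0047 -0.002
 -0.0022 -0.0043  0.0061]
[ 0.51705398 -0.09699706  0.14976362]
```

Call:
{"api": "carry_out", "payload": {
  "rows": [
    [[-0.6,0,-0.2,-1.5,0],[-0.6,0,0,-1.5,0],[-0.6,0,0,-1,0],[-0.6,0,0,-0.3,0],[-0.6,0,0,0,0]]
  ]
}}

```text
clock: 43.65
position: [0.5173, -0.0996, 0.1066]
ee_rot: [-0.0, 1.0, 0.003, -0.0]
contact_force: [-0.6, 0.3, -0.9]
width: 0.024
```

Run:
```python
from lid import *
s=telemetry.get_state();print(s['clock'],s['position'],s['width'],s['contact_force'],s['ee_rot'])
q=cams.get_image('side')
save(q,'s25',(230,140,390,260),5)
```

```text
43.65 [ 0.5172598  -0.09956554  0.10660903] 0.023967747573738724 [-0.64023292  0.32771306 -0.85861764] [-1.42245771e-04  9.99995358e-01  3.02131111e-03 -3.68909231e-04]
```

View pics/s25.png

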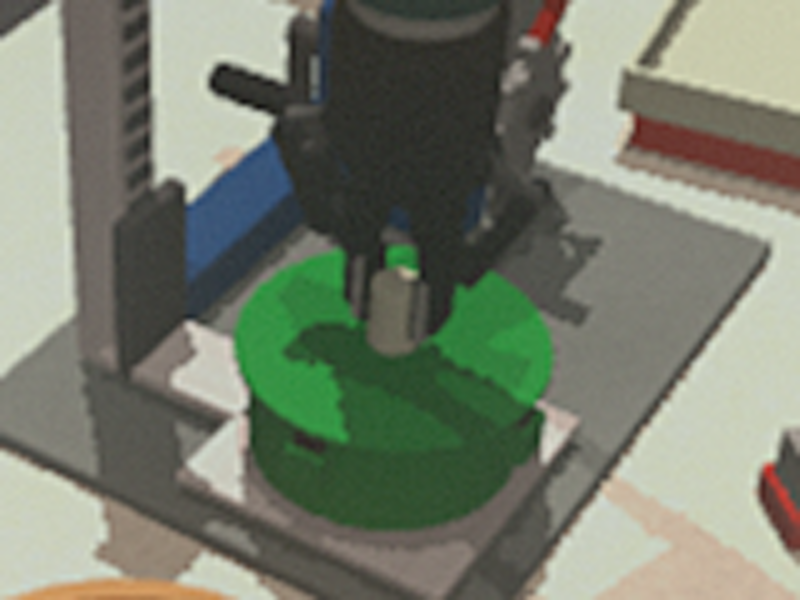

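Call:
{"api": "carry_out", "payload": {
  "rows": [
    [[-0.6,-0.1,0,-0.3,0],[-0.6,0,0,-0.2,0],[-0.6,0,0,-0.1,0],[-0.6,0,0,0,0]]
  ]
}}

```text
clock: 44.1
position: [0.5175, -0.1002, 0.1028]
ee_rot: [0.0, 1.0, 0.003, 0.002]
contact_force: [-0.7, 0.6, 7.6]
width: 0.0243
```

Call:
{"api": "carry_out", "payload": {
  "rows": [
    [[-0.6,0,0,-0.2,0],[-0.6,0,0,-0.1,0],[-0.6,0,0,0,0]]
  ]
}}

```text
clock: 44.4
position: [0.5175, -0.1002, 0.0999]
ee_rot: [0.0, 1.0, 0.003, 0.002]
contact_force: [-0.3, 0.4, 7.4]
width: 0.0245
```

Call:
{"api": "carry_out", "payload": {
  "rows": [
    [[-0.6,0,0,-0.2,0],[-0.6,0,0,-0.2,0],[-0.6,0,0,0,0]]
  ]
}}

```text
clock: 44.7
position: [0.5176, -0.1002, 0.0988]
ee_rot: [0.001, 1.0, 0.003, 0.002]
contact_force: [-6.5, 2.6, 26.8]
width: 0.0241
```

Call:
{"api": "carry_out", "payload": {
  "rows": [
    [[-0.6,0,0,-0.2,0],[-0.6,0,0,0,0],[-0.6,0,0,0,0]]
  ]
}}

```text
clock: 45.0
position: [0.5177, -0.1003, 0.0987]
ee_rot: [0.001, 1.0, 0.003, 0.003]
contact_force: [-8.8, 3.9, 37.2]
width: 0.0242
```

Call:
{"api": "carry_out", "payload": {
  "rows": [
    [[-0.6,0,0,0.3,0],[-0.6,0,0,0.2,0],[-0.6,0,0,0,0],[0.3,0,0,0,0],[0.3,0,0,0,0],[0.3,0,0,0,0],[0.3,0,0,2,0],[0.3,0,0,3,0],[0.3,0,0,4,0],[0.3,0,0,4,0]]
  ]
}}

```text
clock: 46.0
position: [0.5158, -0.0999, 0.2273]
ee_rot: [-0.0, 1.0, 0.003, -0.001]
contact_force: [0.3, 0.1, -0.4]
width: 0.0555
```

Call:
{"api": "carry_out", "payload": {
  "rows": [
    [[0.3,-1,4,0,0],[0.3,-1,4,0,0],[0.3,-1,4,0,0],[0.3,-1,4,0,0],[0.3,-1,4,0,0],[0.3,-1,4,0,0]]
  ]
}}

```text
clock: 46.6
position: [0.4557, 0.1414, 0.2265]
ee_rot: [0.0, 1.0, 0.003, -0.0]
contact_force: [0.8, -0.1, -0.0]
width: 0.0558
```

Run:
```python
from lid import *
s=telemetry.get_state();print(s['clock'],s['position'],s['width'],s['contact_force'])
p=cams.get_image('top');q=cams.get_image('side')
save(q,'s26',(240,120,400,260),5);save(p,'t26',(260,170,430,290),4.5)
print('t');green(p,0,0,.089);print('s');green(q,0,0,.089)
```

```text
46.6 [0.45565536 0.14140495 0.22648954] 0.055778675056266686 [ 0.75625211 -0.06608245 -0.04835133]
t
2348 circle [ 0.517  -0.0972] 0.0798
fit [ 0.51734437 -0.09765993] 0.07712968557076279
s
1074 circle [ 0.5067 -0.0797] 0.0987
fit [ 0.5277019  -0.07208267] 0.10111465628602284
```

View pics/s26.png

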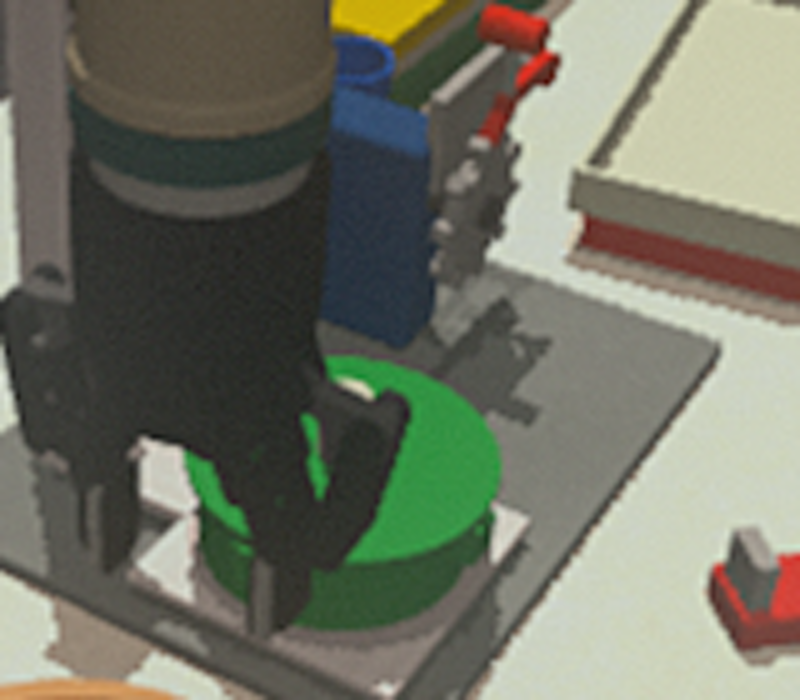

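View pics/t26.png

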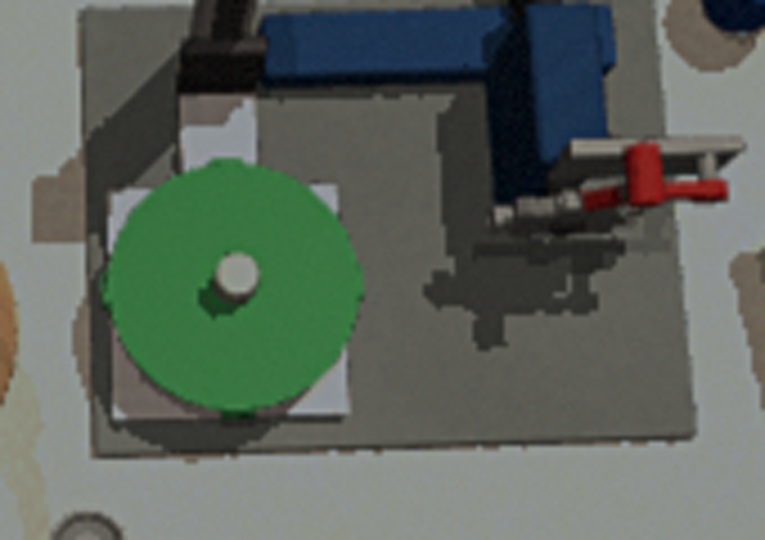

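Call:
{"api": "carry_out", "payload": {
  "rows": [
    [[0.3,-1,4,0,0],[0.3,-1,4,0,0],[0.3,-1,4,0,0],[0.3,-1,4,0,0],[0.3,-1,4,0,0],[0.3,0,0,0,0]]
  ]
}}

```text
clock: 47.3
position: [0.4057, 0.3436, 0.2263]
ee_rot: [-0.001, 1.0, 0.005, -0.0]
contact_force: [0.4, -0.7, -0.2]
width: 0.0554
```

Run:
```python
from lid import *
p=cams.get_image('top');q=cams.get_image('side')
save(q,'s27',(260,160,360,250),8);save(p,'t27')
S=lambda a:(260+a[0]/8,160+a[1]/8)
for z in(.084,.089,.093):
    print(z,[(np.round((proj(q,[.5162+.077*np.cos(t),-.0991+.077*np.sin(t),z])-[260,160])*8)).astype(int).tolist() for t in np.arange(0,6.28,np.pi/4)])
```

```text
0.084 [[167, 326], [137, 448], [257, 559], [463, 584], [617, 504], [625, 377], [499, 281], [315, 261]]
0.089 [[167, 314], [137, 436], [258, 546], [465, 571], [619, 491], [627, 365], [500, 268], [316, 248]]
0.093 [[168, 304], [137, 425], [259, 536], [466, 560], [621, 481], [628, 355], [501, 258], [317, 238]]
```

View pics/s27.png

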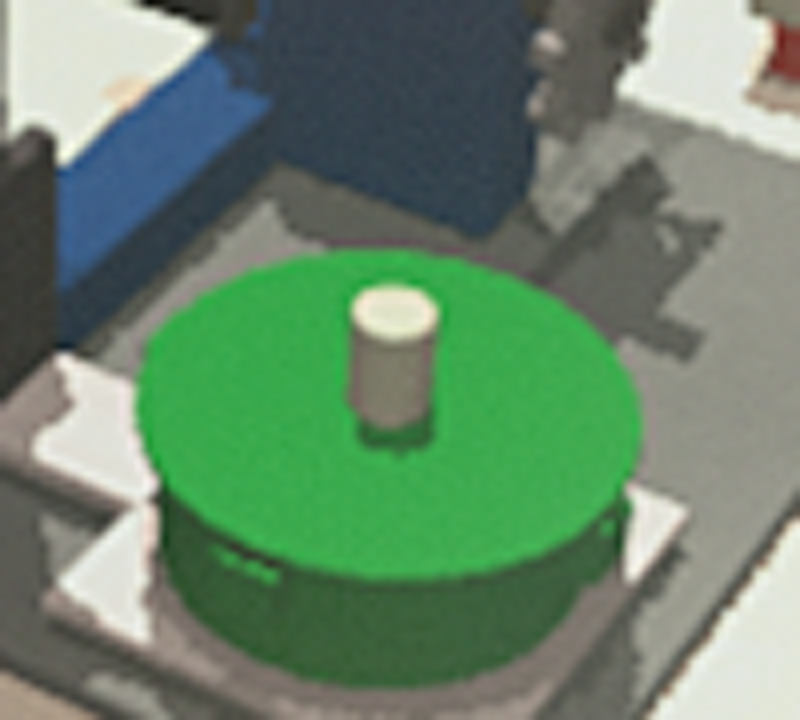

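View pics/t27.png

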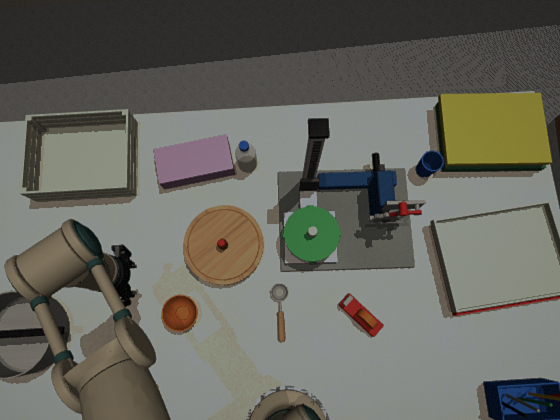

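Run:
```python
from lid import *
from scipy.optimize import least_squares
p=cams.get_image('top');q=cams.get_image('side')
def cont(p,vmin):
    im=p['image'].astype(int);m=((im[...,1]-im[...,0]>40)&(im[...,1]>vmin)).astype(np.uint8)
    n,l,st,c=cv2.connectedComponentsWithStats(m)
    big=[i for i in range(1,n) if st[i,4]>300 and 0<np.linalg.norm(c[i]-proj(p,[.516,-.099,.09]))<25]
    i=big[0];cs,_=cv2.findContours((l==i).astype(np.uint8),cv2.RETR_EXTERNAL,cv2.CHAIN_APPROX_NONE)
    return cv2.convexHull(max(cs,key=len))[:,0,:].astype(float)
cq=cont(q,115);ct=cont(p,95)
print(len(cq),cq.min(0),cq.max(0),ct.min(0),ct.max(0))
def res(v,views):
    x,y,z,a,b=v;n=np.array([a,b,1]);n/=np.linalg.norm(n);out=[]
    C=np.array([x,y,z])
    for p,c in views:
        for u in c:
            e,d=ray(p,u);X=e+d*((C-e)@n)/(d@n);out.append((np.linalg.norm(X-C)-.077)*1000)
    return out
for views in([(q,cq)],[(q,cq),(p,ct)]):
    r=least_squares(res,[.516,-.099,.089,0,0],args=(views,),loss='soft_l1');print(np.round(r.x,4),r.cost,np.sqrt(np.mean(np.square(res(r.x,views)))))
    J=r.jac;print(np.sqrt(np.diag(np.linalg.inv(J.T@J))))
print('knob',tri([(p,(312.5,231)),(q,(260+394/8,160+310/8))]))
```

```text
27 [277. 191.] [339. 232.] [283. 205.] [340. 260.]
[ 0.5192 -0.1044  0.0833 -0.0135  0.0079] 7.471262833789403 1.196282647929473
[0.00189877 0.0036975  0.00344641 0.00712987 0.00776367]
[ 0.5178 -0.0993  0.0878 -0.002   0.0009] 38.30532558497191 1.5540924908394187
[0.00038334 0.00044763 0.00050482 0.00770353 0.00450108]
knob [ 0.51597672 -0.09886365  0.12375228]
```

Run:
```python
from h import *
for n,b in(('top',(395,198,415,222)),('side',(333,112,356,142))):
    a=cv2.imread(f'pics/{n}0.png');p=cams.get_image(n);c=np.ascontiguousarray(p['image'][:,:,::-1])
    f=lambda i:(lambda m:(m.sum(),np.argwhere(m).mean(0)))((i[b[1]:b[3],b[0]:b[2],2].astype(int)-i[b[1]:b[3],b[0]:b[2],1]>60))
    print(n,f(a),f(c))
s=telemetry.get_state();print(s['clock'],s['contact_force'])
```

```text
top (np.int64(116), array([10.64655172, 10.20689655])) (np.int64(114), array([11.0877193 ,  9.51754386]))
side (np.int64(103), array([14.04854369, 10.58252427])) (np.int64(124), array([15.80645161, 10.25806452]))
47.6 [ 0.01495724  1.01281605 -0.29098265]
```

```bash
python3 -c "
from rig import manip;print(manip.sign_off())"
```

```text
the job is handed in; nothing more can be done
None
```

I finished the job in about 48 s of the 210 s allowed and handed it in. I can't see the verdict, because `sign_off` reports none.

- **Tub and pawl:** I held the red pawl lifted until the tub stopped sinking; two pictures 1.2 s apart showed no more movement. I then guided the pawl back down. In the last pictures the knob sits at its starting place, within 1–2 pixels and on the lower side.
- **Pots:** Three pots were present. They stand upright in the tub about 30 mm from its centre, seen in both cameras before the lid went on.
- **Lid:** I pressed it until it stopped moving at 37 N. Both cameras together put it within 2 mm of the tub's centre, with the top of its flange at 87.8 mm against about 89 mm expected. The tilt was about 0.002 rad, uncertain by about 0.008, and no black pad shows under the edge.
- **Bystanders and arm:** In the last pictures the bottle, bowl, tissue box and tape dispenser were upright and in place. The arm was clear of everything.

**Disagreements:** The side camera read positions up to about 5 mm off from the top camera. On its own it gave a lid tilt of about 0.015 rad and a flange top of 83 mm, with larger uncertainty. That tilt is within the limit, so I relied on the combined fit.

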